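# Set the cleaver to its sharpening angle on the worn whetstone

## Robot

A 6-joint arm with a two-finger parallel gripper is mounted at the origin on the work surface. World frame = base frame: x ahead of the robot, y to its left, z up, the work surface at z = 0. Lengths are in m, angles in rad, forces in N, time in s.
With the tool pointing down it reaches from about 0.375 to 0.9 m from the base axis. Payload 3.1 kg.
Tool frame: the origin (TCP) lies at the centre of the arm's flange, where the gripper is bolted on; the fingertips stand 173 mm ahead of it and the grasp point (between the pads) lies 155 mm ahead of it; z points along the fingers, y is the line along which they close (so a half turn about z gives the same grasp; the last joint's range is limited). The gripper opens to 85 mm and grips with 20 to 120 N. Pads are 22 mm wide; open, the fingers measure 114 mm over their backs; the gripper's body (76 mm by 85 mm) begins 54 mm behind the grasp point. The pads swing forward as they close: fully open they stand 13 mm farther back than shut.
Start: joints at [-1.319, 0.527, 1.433, -0, 1.181, -0.178], TCP at [0.26, -0.568, 0.405] pointing down, gripper open.
Joint ranges: [-3.08, 3.08], [-0.75, 2.2], [0.22, 2.44], [-1.43, 4.57], [0, 2.65], [-2.85, 2.85]. Speed limits (rad/s): [2.79, 2.79, 3.14, 3.14, 3.14, 3.14].

## Interface

Orientations are given as a rotation vector (axis times angle).
In Python, from station import * gives the robot as it stands. The module is installed in compiled form; this text tells all that it offers.
- The arm moves only by the tool servo_tool, never from a script. Its argument "moves" is a list of rows, each an object of numbers: "tx", "ty", "tz": the shift along the tool's x, y, z in m; "twist": the turn about the tool's z in rad; "hand": the opening in per cent of the stroke, from 0 (shut) to 100 (fully open). A call has 1 to 5 rows; each row is the pose to reach, as a shift and turn from the pose commanded when the call began, along the tool's axes at that moment; what a row does not reach only later rows make up. A row lasts 1/12 s, in which the tool goes at most 41.7 mm and 7.16 degrees, less where a joint would pass 70% of its speed; a pose out of reach is approached as far as the arm can. A call with a gripper value outside its range is refused whole. The fingers move at their own pace and stop on an object; "squeeze" is the grip in N (left out, the last holds). Time passes only in rows, so rows that repeat a pose let the fingers close. It gives the time, the measured TCP pose, the force, the opening and the grip force at its end, in the units of the state.
- state(): the state, without advancing time (a new reading comes with each control period).
- get_image(name): name is "scene" or "top" or "wrist"; returns a dict with "color" (384x512x3 uint8, red, green, blue), "fx", "fy", "cx", "cy" (pixels), "R" (3x3) and "t" (3): a world point X has camera coordinates R X + t. Camera axes: x right, y down, z forward; pixel columns grow to the right and rows downward; lengths in m; the calibration is good to about 2 mm. A picture is of the moment at which its call begins. There is no depth.
- sign_off(): hands the job in; it is judged then, once.
Trained networks look in a picture, given as the dict that the camera call returned (one of the last four; its "shot" number tells which), for a name from the list of things; names that differ only in an ending like _2 or _b are one class to them, and where a whole thing is asked for, a point or a joint stands for the part that bears it (a point fixed in the world has none). Each returns a list of dicts, best first, with "score" (0 to 1); they miss things now and then, are a little off and sometimes report something else, mostly with a low value. They report only what shows in the picture. A call takes as long as a camera call. They do not tell look-alikes from the thing itself.
- boxes_of(name, picture): "centre" ([x, y, z] in m, in the coordinates of the camera as it stood for that picture, good to about 4 mm: the middle of the surface that is visible of it).
The state is a dict: "time_s": time; "joints": joint angles; "dq": joint speeds; "joint_torque": joint torques, N m; "tool_pos": TCP position; "ee_rot": TCP orientation; "wrist_force": force on the tool from outside, world axes, zero at the start; "ft_torque": the same for the moment, N m; "finger_gap": finger opening in m; "grasp_force": force on a finger pad.
Only numpy, scipy, OpenCV 4.12 (cv2) and the standard library are available. Lean on these libraries where they do the work, as an engineer would, in place of code of your own. Each camera call takes 0.05 s, during which the arm holds its last target. There are 200 camera calls.

## Task

Take the cleaver by its handle, draw it straight out from under the wire rack without knocking the rack, and lay its blade down nearly flat across the middle of the whetstone, blade square to the stone's long side. Then rock the blade up on its cutting edge, spine rising, until the swinging pointer of the dial gauge on it settles on the set mark. Finish still holding the cleaver by the handle at that angle with its edge resting lightly along the stone; keep your fingers off the gauge, never jam the blade hard into the stone, and leave the other things on the counter where they are.

Things in the scene. Friction and masses are not known exactly. Their poses are not given: they have to be found in the camera images.
- cleaver_grip (a point): Cleaver (loose), centre of the grip on its black handle: flat-sided bar 115 long, 28 wide (y), 20 thick (z), from 85 behind to 30 ahead of this point. Axes fixed in the cleaver: x along it to the blade's tip, y from cutting edge to spine, z out of the blade's upper face. With gauge 0.35 to 0.6 kg, balance near x = 60. Starts flat on the board, handle overhanging, 30 above the counter.
- edge_mid (a point): Middle of the cutting edge on the blade's underside: 120 ahead (+x), 55 to the edge side (-y) and 1.5 below the grip point; axes as the cleaver's. The steel blade is 150 x 80 x 3 mm, seen from the grip point: x from 45 to 195, y from -55 (cutting edge) to +25 (spine), mid-plane at z = 0.
- blade_tip (a point): Middle of the blade's front end, 195 ahead (+x) and 15 to the edge side (-y) of the grip point. Axes as the cleaver's.
- gauge: Dial angle gauge (black case, white dial 78 across) fixed by its magnetic foot on the blade's upper face, 120 ahead of and 15 to the edge side of the grip point; 72 wide, 26 deep, 100 tall above the blade. Origin at the foot. Its dial faces the blade's tip (+x). Axes as the cleaver's.
- pointer (a joint): Swinging needle of the gauge, weighted so that it stays upright by gravity (about half a second to settle). Value in rad: 0 when the blade is level across its width, and equal to how far the spine is raised above the edge (positive: spine up, edge down).
- set_mark (a joint): Short broad dark tab clipped over the dial's rim, on the spine side (+y) of the dial's top: the mark on which the needle must settle. Value in rad on the pointer's scale (0 at the dial's top), between 0.24 and 0.49; it stays where it is set. Pointer on mark: the two values are equal.
- pointer_tip (a point): Tip of the needle; its z axis points along the needle, away from the pivot.
- mark_tip (a point): Inner end of the set mark on the dial's rim; its z axis points radially outwards.
- whetstone: Whetstone in a grey holder, fixed. Origin at the centre of its underside. Stone 70 wide (its x), 200 long (its y, the long side); holder 88 x 226. Face worn hollow along its length: 51 above the counter for the middle 40, rising unevenly to 54 at the ends; rubber end stops 39 high. The cleaver's length lies along the stone's x when square across it.
- stone_face (a point): Middle of the whetstone's working face, 51 above the counter.
- board: Wooden chopping board 240 (its x) x 200 x 28 thick, fixed, origin at the centre of its underside. The cleaver's blade lies on its -x half, pointing to +x.
- rack: Fixed wire rack over the chopping board, same origin and axes as the board. Front edge at x = -60, back at x = 130, sides at y = -125 and 125; wires 8 thick; underside of the top 159 above the counter (top of the gauge at the start: 131); three spice tins stand on it, up to 205 above the counter. The way out for the blade is along -x.
- bowl: Glass bowl, 136 across, 58 high; loose bystander.
- spoon_rest: White plastic spoon rest, 200 x 100 x 38 mm; loose bystander.
- ladle: Steel ladle lying in the spoon rest, bowl 84 across, handle 270 long to its -x; loose bystander.
- spatula: Silicone spatula with a wooden handle lying on the counter, 235 long, 52 wide; loose bystander.
- salt_jar: Lidded glass salt jar, 60 across, 85 high; loose bystander.
- mortar: Stone mortar, 110 across, 70 high; loose bystander.
Mind the look-alikes: they are no part of the job. What is shaped like the whetstone but green is not meant.

How it is judged:
On the way, in this order (a step that is already met when the one before it is completed fails the run):
1. the cleaver, held by its handle, is drawn out until its whole blade is in front of the rack (x of blade_tip in the frame of rack below -0.065 m and contact force between the fingers and cleaver above 1 N and distance between the grasp point and cleaver_grip below 0.09 m), for 0.1 s.
2. the blade is laid nearly flat (within 7 degrees) on the middle of the stone, square across it (contact force between cleaver and whetstone above 0.3 N and value of joint pointer between -0.122 and 0.122 rad and angle between the x axis of cleaver_grip and the x axis of whetstone, either way round below 0.2 rad and x of edge_mid in the frame of whetstone between -0.04 and 0.04 m and y of edge_mid in the frame of whetstone between -0.06 and 0.06 m), for 0.2 s.
At the end, for the whole second after the job is handed in: Cleaver still gripped by its handle, level lengthwise within 6 degrees, square across the stone within 11; edge on the stone with 0.3 to 20 N, its middle within 40 mm across and 60 mm along of the stone's centre; handle clear of the counter; pointer at rest within 2.3 degrees of the set mark (angle between the z axis of pointer_tip and the z axis of mark_tip, either way round below 0.04 rad and velocity of joint pointer between -0.2 and 0.2 rad/s and contact force between the fingers and cleaver above 2 N and contact force between cleaver and whetstone between 0.3 and 20 N and x of edge_mid in the frame of whetstone between -0.04 and 0.04 m and y of edge_mid in the frame of whetstone between -0.06 and 0.06 m and angle between the x axis of cleaver_grip and the x axis of whetstone, either way round below 0.2 rad and angle between cleaver_grip's own x axis and vertical between 1.47 and 1.67 rad and height (world z) of cleaver_grip above 0.05 m and distance between the grasp point and cleaver_grip below 0.09 m); the arm keeps its last pose, push and grip.
It fails at once if the rack is knocked (more than 5 N) (contact force between rack and anything else above 5 N).
It fails at once if the fingers press on the gauge (more than 2 N) (contact force between the fingers and gauge above 2 N).
It fails at once if the blade is jammed into the stone with more than 40 N (contact force between cleaver and whetstone above 40 N).
It fails at once if another thing on the counter is moved by more than 25 mm (distance of any of bowl, spoon_rest, ladle, spatula, salt_jar, mortar from where it was at the start of the episode above 0.025 m).
It also fails if it takes over 48 s, if anything falls off the work surface, if the arm or the gripper's body presses on something with over 40 N, if the wrist force passes 120 N, or if a joint passes its speed limit or range.

## Working session

There is one attempt and no reset: what is moved stays moved. The work goes in short steps, Python scripts to look and compute and a tool call to move; the robot and the scene stay as the last step left them, time stands still between calls to the robot, and variables do not carry over. Pictures are saved under pics/ and viewed, at most 10 in all, crops included, and the job is handed in when it is done.

Besides the shell and the picture viewer there is one more tool, called after "Request:" as name(argument=value, ...), one argument or row to a line, values as JSON. servo_tool: Moves the arm, as the interface text tells. Its arguments: {"type":"object","properties":{"moves":{"type":"array","items":{"type":"object","properties":{"tx":{"type":"number"},"ty":{"type":"number"},"tz":{"type":"number"},"twist":{"type":"number"},"hand":{"type":"number"}}}},"squeeze":{"type":"number"}},"required":["moves"]}

```bash
mkdir -p pics; cat > h.py <<'E'
from station import *
import numpy as np, cv2
from scipy.spatial.transform import Rotation as Ro
def world(im,c): return im["R"].T@(np.array(c)-im["t"])
def find(name,im,n=3):
    for d in boxes_of(name,im)[:n]:
        print(name,round(d["score"],2),world(im,d["centre"]).round(3))
def ray(im,u,v,z):
    d=im["R"].T@np.array([(u-im["cx"])/im["fx"],(v-im["cy"])/im["fy"],1]); o=-im["R"].T@im["t"]
    return o+d*(z-o[2])/d[2]
def proj(im,X):
    c=im["R"]@np.array(X)+im["t"]; return np.array([im["fx"]*c[0]/c[2]+im["cx"],im["fy"]*c[1]/c[2]+im["cy"]])
def save(im,n): cv2.imwrite(f"pics/{n}.png",im["color"][:,:,::-1])
E
python3 - <<'E'
from h import *
a=get_image("scene");b=get_image("top")
cv2.imwrite("pics/a.png",cv2.resize(a["color"][:,:,::-1],(800,600)));cv2.imwrite("pics/b.png",cv2.resize(b["color"][:,:,::-1],(800,600)))
for im in(a,b):
    print(im["R"].round(3).tolist(),im["t"].round(3),im["fx"],im["cx"],im["cy"])
    for n in["cleaver_grip","gauge","whetstone","board","rack","bowl","spoon_rest","ladle","spatula","salt_jar","mortar"]:find(n,im)
print(state())
E
```

```text
[[-0.717, 0.697, -0.019], [0.498, 0.493, -0.714], [-0.488, -0.521, -0.7]] [ 0.381 -0.162  1.594] 432.2326276278222 258.6642094890387 190.5286549052973
cleaver_grip 0.79 [0.544 0.326 0.03 ]
cleaver_grip 0.32 [ 0.342 -0.43   0.037]
gauge 0.95 [0.548 0.33  0.103]
whetstone 0.86 [ 0.625 -0.252  0.053]
whetstone 0.71 [ 0.403 -0.011  0.043]
board 0.82 [0.554 0.388 0.029]
rack 0.95 [0.518 0.42  0.167]
bowl 0.57 [ 0.344 -0.427  0.037]
spoon_rest 0.86 [ 0.775 -0.162  0.009]
ladle 0.94 [ 0.767 -0.108  0.026]
spatula 0.71 [0.69  0.02  0.014]
salt_jar 0.92 [ 0.314 -0.244  0.051]
mortar 0.8 [0.223 0.298 0.05 ]
[[-0.018, -1.0, 0.001], [-0.995, 0.017, -0.097], [0.097, -0.002, -0.995]] [-1.000e-03  5.230e-01  1.657e+00] 483.1735515252911 247.53366807507038 197.5836498285379
cleaver_grip 0.7 [0.54  0.294 0.031]
cleaver_grip 0.43 [0.525 0.322 0.121]
gauge 0.6 [0.526 0.322 0.12 ]
whetstone 0.95 [ 0.382 -0.036  0.047]
whetstone 0.66 [ 0.604 -0.273  0.046]
board 0.95 [0.469 0.348 0.03 ]
rack 0.64 [0.487 0.412 0.166]
bowl 0.94 [ 0.363 -0.412  0.015]
spoon_rest 0.89 [ 0.76  -0.156  0.001]
ladle 0.86 [ 0.77
[... 159 characters left out ...]
s': 1.2, 'joints': array([-1.31947809e+00,  5.27473870e-01,  1.43271775e+00, -1.45663740e-05,
        1.18143207e+00, -1.78520291e-01]), 'dq': array([-9.63939002e-04, -4.54812092e-04,  1.38086077e-03, -7.79247855e-05,
        1.03845945e-03,  1.63601833e-04]), 'joint_torque': array([-3.77011511e-04, -4.42329025e+01, -1.78416234e+01, -1.16492629e-04,
        9.26358771e-04, -7.41751514e-07]), 'tool_pos': array([ 0.26045726, -0.56810442,  0.40472081]), 'ee_rot': array([-3.06928429e+00, -6.70004886e-01,  2.29279276e-05]), 'wrist_force': array([ 0.17871042,  0.19682443, -0.53323552]), 'ft_torque': array([0.00391065, 0.02634129, 0.04152271]), 'grasp_force': 0.0, 'finger_gap': 0.08535004729561645}
```

View pics/a.png

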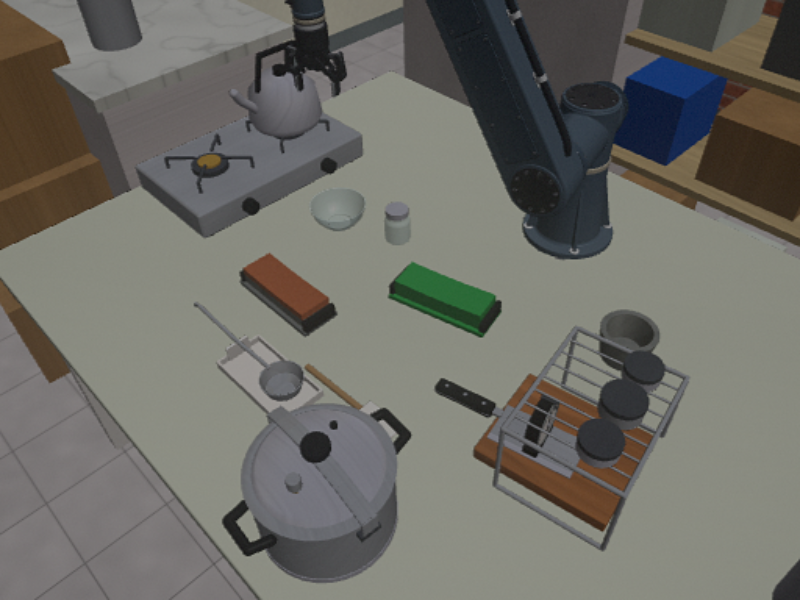

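View pics/b.png

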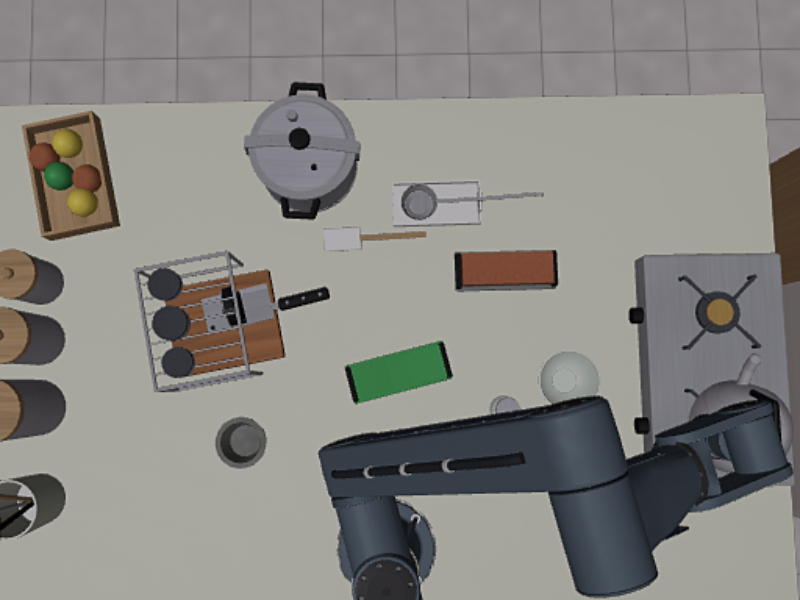

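Scene view: the cleaver handle is at about (465,397), under the rack. The orange stone is at (287,285), and the green look-alike is at (445,297). In the top view the handle runs from (278,305) to (329,292), with the blade to its left, and the orange stone is centred near (506,270).

```bash
python3 - <<'E'
from h import *
b=get_image("top");c=b["color"];hsv=cv2.cvtColor(c,cv2.COLOR_RGB2HSV)
def rect(mask,roi,z,nm):
    m=np.zeros(mask.shape,np.uint8);x0,y0,x1,y1=roi;m[y0:y1,x0:x1]=mask[y0:y1,x0:x1]
    n,l,s,_=cv2.connectedComponentsWithStats(m);k=1+s[1:,4].argmax()
    ys,xs=np.where(l==k);W=np.array([ray(b,u,v,z)[:2] for u,v in zip(xs,ys)],np.float32)
    r=cv2.minAreaRect(W);print(nm,len(xs),np.round(r[0],4),np.round(r[1],4),round(r[2],2));print(cv2.boxPoints(r).round(3).tolist())
sat=hsv[:,:,1];V=hsv[:,:,2]
rect(((V<70)).astype(np.uint8),(176,180,215,202),.04,"handle")
rect(((sat>110)&(hsv[:,:,0]<15)).astype(np.uint8),(285,150,365,195),.053,"stone")
rect(((sat>90)&(hsv[:,:,0]<22)).astype(np.uint8),(100,165,190,245),.028,"board")
rect(((sat>110)&(hsv[:,:,0]>45)&(hsv[:,:,0]<80)).astype(np.uint8),(215,210,295,265),.053,"green")
z=c[150:260,80:220,::-1];cv2.imwrite("pics/c.png",cv2.resize(z,None,fx=5.5,fy=5.4,interpolation=cv2.INTER_CUBIC))
E
```

```text
handle 241 [0.5486 0.1757] [0.0268 0.1137] 13.86
[[0.5220000147819519, 0.2280000001192093], [0.5490000247955322, 0.11699999868869781], [0.574999988079071, 0.12399999797344208], [0.5479999780654907, 0.23399999737739563]]
stone 1216 [ 0.6063 -0.2756] [0.0715 0.2038] 0.48
[[0.5699999928474426, -0.17399999499320984], [0.5709999799728394, -0.3779999911785126], [0.6430000066757202, -0.37700000405311584], [0.640999972820282, -0.17299999296665192]]
board 607 [0.467  0.2682] [0.1068 0.0817] 10.04
[[0.40700000524520874, 0.29899999499320984], [0.421999990940094, 0.21899999678134918], [0.5270000100135803, 0.2370000034570694], [0.5130000114440918, 0.3179999887943268]]
green 1466 [ 0.3826 -0.0312] [0.0832 0.2156] 13.65
[[0.31700000166893005, 0.06400000303983688], [0.36800000071525574, -0.1459999978542328], [0.4480000138282776, -0.12600000202655792], [0.39800000190734863, 0.08299999684095383]]
```

View pics/c.png

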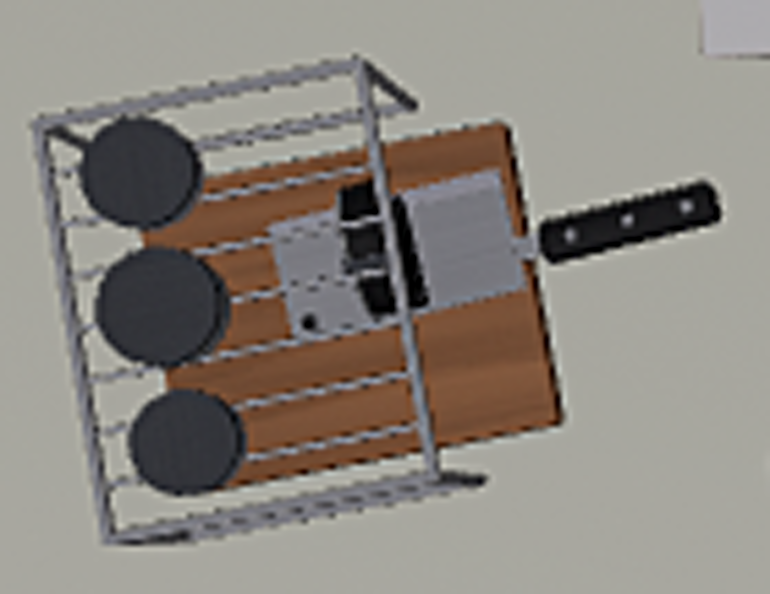

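The crop shows the blade's edge side up (world +x) and the spine down. The handle runs from (720,200) to (540,245), and the rack front is well ahead of it. Now I'll plan the approach.

```bash
cat >> h.py <<'E'
def plan(tgt,yaw,n=1):
    "print per-call tool shifts towards TCP target/yaw, n calls"
    s=state();p=s["tool_pos"];X=Ro.from_rotvec(s["ee_rot"]).as_matrix();y0=np.arctan2(X[1,0],X[0,0])
    d=(np.array(tgt)-p)/n;dy=(yaw-y0)/n
    for i in range(n):
        y=y0+i*dy;print("tx %.4f ty %.4f tz %.4f twist %.4f"%(d[0]*np.cos(y)+d[1]*np.sin(y),d[0]*np.sin(y)-d[1]*np.cos(y),-d[2],-dy))
    print("from",p.round(4),"yaw",round(y0,4))
E
python3 -c "
from h import *
plan([.539,.214,.30],1.81,5)"
```

```text
tx 0.1158 ty -0.1190 tz 0.0209 twist -0.2760
tx 0.1439 ty -0.0829 tz 0.0209 twist -0.2760
tx 0.1610 ty -0.0406 tz 0.0209 twist -0.2760
tx 0.1660 ty 0.0049 tz 0.0209 twist -0.2760
tx 0.1584 ty 0.0499 tz 0.0209 twist -0.2760
from [ 0.2605 -0.5681  0.4047] yaw 0.4298
```

Request:
servo_tool(
  moves=[
    {"tx": 0.029, "ty": -0.03, "tz": 0.005, "twist": -0.069},
    {"tx": 0.058, "ty": -0.06, "tz": 0.0105, "twist": -0.138},
    {"tx": 0.087, "ty": -0.09, "tz": 0.016, "twist": -0.207},
    {"tx": 0.1158, "ty": -0.119, "tz": 0.0209, "twist": -0.276},
    {"tx": 0.1158, "ty": -0.119, "tz": 0.0209, "twist": -0.276},
  ],
)

```text
schema error: expected keys tx, ty, tz, twist, hand
```

Request:
servo_tool(
  moves=[
    {"tx": 0.036, "ty": -0.021, "tz": 0.005, "twist": -0.069},
    {"tx": 0.072, "ty": -0.042, "tz": 0.0105, "twist": -0.138},
    {"tx": 0.108, "ty": -0.062, "tz": 0.016, "twist": -0.207},
    {"tx": 0.144, "ty": -0.083, "tz": 0.0209, "twist": -0.276},
  ],
)

```text
schema error: expected keys tx, ty, tz, twist, hand
```

Request:
servo_tool(
  moves=[
    {"tx": 0.04, "ty": -0.01, "tz": 0.005, "twist": -0.069},
    {"tx": 0.08, "ty": -0.02, "tz": 0.0105, "twist": -0.138},
    {"tx": 0.12, "ty": -0.03, "tz": 0.016, "twist": -0.207},
    {"tx": 0.161, "ty": -0.0406, "tz": 0.0209, "twist": -0.276},
  ],
)

```text
schema error: expected keys tx, ty, tz, twist, hand
```

Request:
servo_tool(
  moves=[
    {"tx": 0.041, "ty": 0.001, "tz": 0.005, "twist": -0.069},
    {"tx": 0.082, "ty": 0.0025, "tz": 0.0105, "twist": -0.138},
    {"tx": 0.123, "ty": 0.0037, "tz": 0.016, "twist": -0.207},
    {"tx": 0.166, "ty": 0.005, "tz": 0.0209, "twist": -0.276},
  ],
)

```text
schema error: expected keys tx, ty, tz, twist, hand
```

Request:
servo_tool(
  moves=[
    {"tx": 0.04, "ty": 0.0125, "tz": 0.005, "twist": -0.069},
    {"tx": 0.08, "ty": 0.025, "tz": 0.0105, "twist": -0.138},
    {"tx": 0.12, "ty": 0.0375, "tz": 0.016, "twist": -0.207},
    {"tx": 0.158, "ty": 0.05, "tz": 0.0209, "twist": -0.276},
    {"tx": 0.158, "ty": 0.05, "tz": 0.0209, "twist": -0.276},
  ],
)

```text
schema error: expected keys tx, ty, tz, twist, hand
```

```bash
python3 - <<'E'
from h import *
s=state();print(s["time_s"],s["joints"].round(3),s["wrist_force"])
plan([.539,.214,.186],1.81)
w=get_image("wrist");save(w,"w1");find("cleaver_grip",w);find("gauge",w)
print((w["R"]).round(3).tolist(),(-w["R"].T@w["t"]).round(3),w["fx"])
print("grip proj",proj(w,[.542,.202,.04]),"ends",proj(w,[.5420+.085*.236,.202-.085*.972,.04]),proj(w,[.542-.03*.236,.202+.03*.972,.04]))
E
```

```text
1.25 [-1.319  0.527  1.433 -0.     1.181 -0.179] [ 0.15146098  0.05435922 -0.1213571 ]
tx 0.5791 ty -0.5949 tz 0.2187 twist -1.3802
from [ 0.2605 -0.5681  0.4047] yaw 0.4298
[[0.416, -0.909, 0.0], [-0.871, -0.399, 0.287], [-0.261, -0.12, -0.958]] [ 0.327 -0.538  0.374] 291.4672748021145
grip proj [-716.82767385 -770.55877067] ends [-556.0858958  -720.43954853] [-775.62155893 -788.89068053]
```

View pics/w1.png

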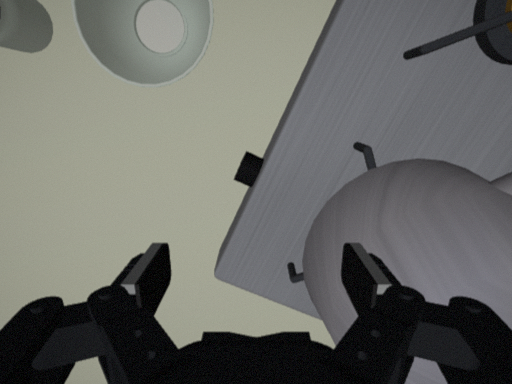

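The calls were refused because every row needs `hand`, so the arm hasn't moved. The wrist picture still shows the start pose: bowl, stove and kettle, with the fingers at the bottom. I'll repeat the moves with `hand` added.

Request:
servo_tool(
  moves=[
    {"tx": 0.029, "ty": -0.03, "tz": 0.005, "twist": -0.069, "hand": 100},
    {"tx": 0.058, "ty": -0.06, "tz": 0.0105, "twist": -0.138, "hand": 100},
    {"tx": 0.087, "ty": -0.09, "tz": 0.016, "twist": -0.207, "hand": 100},
    {"tx": 0.1158, "ty": -0.119, "tz": 0.0209, "twist": -0.276, "hand": 100},
    {"tx": 0.1158, "ty": -0.119, "tz": 0.0209, "twist": -0.276, "hand": 100},
  ],
)

```text
time_s: 1.82
tool_pos: [0.3168, -0.4041, 0.3823]
ee_rot: [-2.934, -1.091, -0.002]
wrist_force: [-0.3, 0.5, 0.3]
finger_gap: 0.0852
grasp_force: 0.0
```

Request:
servo_tool(
  moves=[
    {"tx": 0.036, "ty": -0.021, "tz": 0.005, "twist": -0.069, "hand": 100},
    {"tx": 0.072, "ty": -0.042, "tz": 0.0105, "twist": -0.138, "hand": 100},
    {"tx": 0.108, "ty": -0.062, "tz": 0.016, "twist": -0.207, "hand": 100},
    {"tx": 0.144, "ty": -0.083, "tz": 0.0209, "twist": -0.276, "hand": 100},
  ],
)

```text
time_s: 2.15
tool_pos: [0.3719, -0.2547, 0.363]
ee_rot: [2.768, 1.483, 0.001]
wrist_force: [0.9, -0.6, -0.6]
finger_gap: 0.0851
grasp_force: 0.0
```

Request:
servo_tool(
  moves=[
    {"tx": 0.04, "ty": -0.01, "tz": 0.005, "twist": -0.069, "hand": 100},
    {"tx": 0.08, "ty": -0.02, "tz": 0.0105, "twist": -0.138, "hand": 100},
    {"tx": 0.12, "ty": -0.03, "tz": 0.016, "twist": -0.207, "hand": 100},
    {"tx": 0.161, "ty": -0.0406, "tz": 0.0209, "twist": -0.276, "hand": 100},
  ],
)

```text
time_s: 2.48
tool_pos: [0.4275, -0.0988, 0.3423]
ee_rot: [2.537, 1.851, 0.001]
wrist_force: [1.7, -1.0, -0.6]
finger_gap: 0.0854
grasp_force: 0.0
```

Request:
servo_tool(
  moves=[
    {"tx": 0.041, "ty": 0.001, "tz": 0.005, "twist": -0.069, "hand": 100},
    {"tx": 0.082, "ty": 0.0025, "tz": 0.0105, "twist": -0.138, "hand": 100},
    {"tx": 0.123, "ty": 0.0037, "tz": 0.016, "twist": -0.207, "hand": 100},
    {"tx": 0.166, "ty": 0.005, "tz": 0.0209, "twist": -0.276, "hand": 100},
  ],
)

```text
time_s: 2.82
tool_pos: [0.483, 0.0564, 0.3214]
ee_rot: [2.258, 2.183, 0.0]
wrist_force: [1.6, -0.6, -0.8]
finger_gap: 0.0857
grasp_force: 0.0
```

Request:
servo_tool(
  moves=[
    {"tx": 0.04, "ty": 0.0125, "tz": 0.005, "twist": -0.069, "hand": 100},
    {"tx": 0.08, "ty": 0.025, "tz": 0.0105, "twist": -0.138, "hand": 100},
    {"tx": 0.12, "ty": 0.0375, "tz": 0.016, "twist": -0.207, "hand": 100},
    {"tx": 0.158, "ty": 0.05, "tz": 0.0209, "twist": -0.276, "hand": 100},
    {"tx": 0.158, "ty": 0.05, "tz": 0.0209, "twist": -0.276, "hand": 100},
  ],
)

```text
time_s: 3.23
tool_pos: [0.5403, 0.2165, 0.3003]
ee_rot: [1.93, 2.476, 0.009]
wrist_force: [0.6, -0.3, -0.7]
finger_gap: 0.0856
grasp_force: 0.0
```

```bash
python3 - <<'E'
from h import *
s=state();print(s["time_s"],s["joints"].round(3),s["wrist_force"])
plan([.539,.214,.186],1.81)
w=get_image("wrist");save(w,"w2");find("cleaver_grip",w);find("gauge",w)
print("grip proj",proj(w,[.542,.202,.04]),"ends",proj(w,[.5420+.085*.236,.202-.085*.972,.04]),proj(w,[.542-.03*.236,.202+.03*.972,.04]))
E
```

```text
3.2333 [ 0.189  0.607  1.637  0.003  0.892 -0.059] [ 0.63972443 -0.25186816 -0.69991687]
tx -0.0021 ty -0.0018 tz 0.1143 twist 0.0072
from [0.5403 0.2165 0.3003] yaw 1.8172
cleaver_grip 0.76 [0.54  0.295 0.041]
gauge 0.86 [0.527 0.321 0.127]
grip proj [251.34016534 214.5312665 ] ends [250.99762002 300.85929615] [251.47789719 179.82018174]
```

View pics/w2.png

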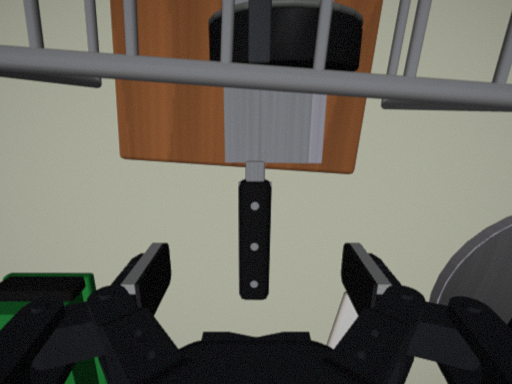

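The wrist view shows the handle at columns 239–271 and rows 180–299, aligned with the tool and about 4 mm towards tool +y. The blade and gauge are ahead of it under the rack. Next I'll descend and grip.

Request:
servo_tool(
  moves=[
    {"tx": -0.002, "ty": 0.002, "tz": 0.035, "twist": 0.007, "hand": 100},
    {"tx": -0.002, "ty": 0.002, "tz": 0.07, "twist": 0.007, "hand": 100},
    {"tx": -0.002, "ty": 0.002, "tz": 0.1, "twist": 0.007, "hand": 80},
    {"tx": -0.002, "ty": 0.002, "tz": 0.1143, "twist": 0.007, "hand": 60},
    {"tx": -0.002, "ty": 0.002, "tz": 0.1143, "twist": 0.007, "hand": 45},
  ],
)

```text
time_s: 3.8
tool_pos: [0.5389, 0.2067, 0.1833]
ee_rot: [-1.95, -2.456, 0.01]
wrist_force: [-0.3, -0.1, 0.5]
finger_gap: 0.0517
grasp_force: 0.0
```

Request:
servo_tool(
  squeeze=100,
  moves=[
    {"tx": 0, "ty": 0, "tz": 0, "twist": 0, "hand": 30},
    {"tx": 0, "ty": 0, "tz": 0, "twist": 0, "hand": 10},
    {"tx": 0, "ty": 0, "tz": 0, "twist": 0, "hand": 0},
    {"tx": 0, "ty": 0, "tz": 0, "twist": 0, "hand": 0},
  ],
)

```text
time_s: 4.13
tool_pos: [0.5411, 0.2086, 0.1878]
ee_rot: [1.949, 2.462, 0.002]
wrist_force: [0.1, -2.2, 0.1]
finger_gap: 0.0265
grasp_force: 99.1
```

Request:
servo_tool(
  moves=[
    {"tx": -0.005, "ty": 0, "tz": -0.003, "twist": 0, "hand": 0},
    {"tx": -0.025, "ty": 0, "tz": -0.005, "twist": 0, "hand": 0},
    {"tx": -0.05, "ty": 0, "tz": -0.005, "twist": 0, "hand": 0},
    {"tx": -0.075, "ty": 0, "tz": -0.005, "twist": 0, "hand": 0},
    {"tx": -0.1, "ty": 0, "tz": -0.005, "twist": 0, "hand": 0},
  ],
)

```text
time_s: 4.55
tool_pos: [0.5634, 0.1109, 0.1917]
ee_rot: [1.948, 2.465, -0.0]
wrist_force: [0.2, -0.1, -5.1]
finger_gap: 0.0264
grasp_force: 98.6
```

Request:
servo_tool(
  moves=[
    {"tx": -0.02, "ty": 0, "tz": -0.002, "twist": 0, "hand": 0},
    {"tx": -0.04, "ty": 0, "tz": -0.004, "twist": 0, "hand": 0},
    {"tx": -0.06, "ty": 0, "tz": -0.01, "twist": 0, "hand": 0},
    {"tx": -0.065, "ty": 0, "tz": -0.02, "twist": 0, "hand": 0},
    {"tx": -0.065, "ty": 0, "tz": -0.02, "twist": 0, "hand": 0},
  ],
)

```text
time_s: 4.97
tool_pos: [0.5796, 0.0468, 0.2132]
ee_rot: [1.95, 2.458, 0.003]
wrist_force: [1.2, -0.3, -3.5]
finger_gap: 0.0262
grasp_force: 98.8
```

```bash
python3 - <<'E'
from h import *
s=state();print(s["time_s"],s["joints"].round(3),s["wrist_force"],s["ft_torque"],s["finger_gap"])
print(s["tool_pos"])
a=get_image("scene")
for n in ["blade_tip","edge_mid","cleaver_grip","pointer_tip","mark_tip","gauge"]: find(n,a,2)
p=proj(a,[.56,.3,.09]).astype(int);print(p)
cv2.imwrite("pics/s3.png",cv2.resize(a["color"][max(p[1]-75,0):p[1]+75,p[0]-100:p[0]+100,::-1],(800,600),interpolation=cv2.INTER_CUBIC))
E
```

```text
4.9667 [-0.111  0.745  1.679 -0.     0.714 -0.341] [ 1.21012328 -0.29434066 -3.53349823] [-0.15896834 -0.02519283 -0.05103444] 0.026188377846627805
[0.579558   0.04679253 0.21318661]
blade_tip 0.77 [0.581 0.168 0.056]
edge_mid 0.78 [0.582 0.17  0.058]
cleaver_grip 0.88 [0.58  0.172 0.055]
pointer_tip 0.7 [0.518 0.42  0.166]
gauge 0.71 [0.583 0.171 0.119]
gauge 0.16 [0.541 0.351 0.028]
[332 269]
```

View pics/s3.png

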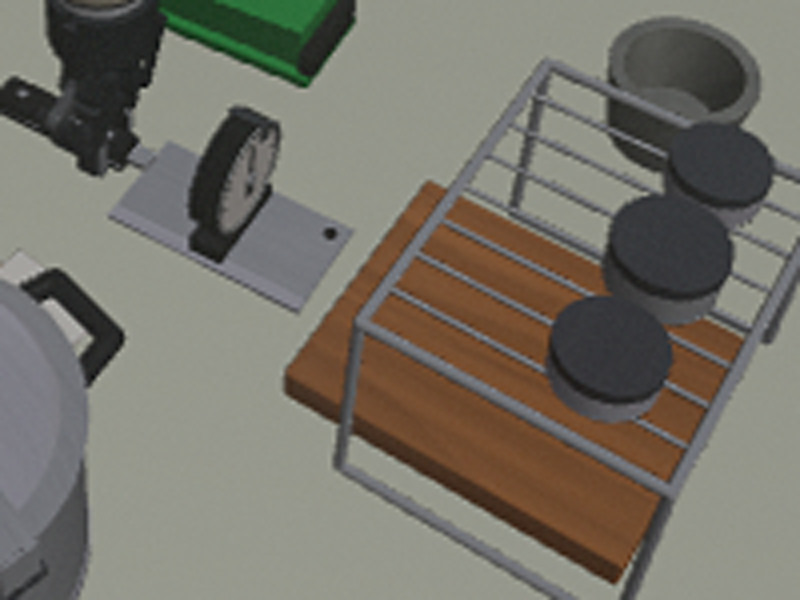

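The picture shows the cleaver clear of the rack, with the dial legible near (245,175) and facing right. I'll move towards the stone with an intermediate yaw facing the scene camera, so I can read the set mark.

```bash
python3 -c "
from h import *
plan([.50,-.10,.29],.85,3)"
```

```text
tx -0.0425 ty -0.0368 tz -0.0264 twist 0.3181
tx -0.0519 ty -0.0217 tz -0.0264 twist 0.3181
tx -0.0560 ty -0.0044 tz -0.0264 twist 0.3181
from [0.5779 0.0495 0.2109] yaw 1.8043
```

Request:
servo_tool(
  moves=[
    {"tx": -0.01, "ty": -0.009, "tz": -0.006, "twist": 0.08, "hand": 0},
    {"tx": -0.021, "ty": -0.018, "tz": -0.013, "twist": 0.16, "hand": 0},
    {"tx": -0.032, "ty": -0.027, "tz": -0.02, "twist": 0.24, "hand": 0},
    {"tx": -0.0425, "ty": -0.0368, "tz": -0.0264, "twist": 0.318, "hand": 0},
  ],
)

```text
time_s: 5.65
tool_pos: [0.5521, -0.001, 0.2377]
ee_rot: [-2.317, -2.121, 0.0]
wrist_force: [-0.0, 0.6, -5.0]
finger_gap: 0.0265
grasp_force: 98.8
```

Request:
servo_tool(
  moves=[
    {"tx": -0.013, "ty": -0.0055, "tz": -0.006, "twist": 0.08, "hand": 0},
    {"tx": -0.026, "ty": -0.011, "tz": -0.013, "twist": 0.16, "hand": 0},
    {"tx": -0.039, "ty": -0.0165, "tz": -0.02, "twist": 0.24, "hand": 0},
    {"tx": -0.052, "ty": -0.0217, "tz": -0.0264, "twist": 0.318, "hand": 0},
  ],
)

```text
time_s: 5.98
tool_pos: [0.5257, -0.0511, 0.2642]
ee_rot: [-2.624, -1.726, 0.001]
wrist_force: [0.1, 0.1, -3.8]
finger_gap: 0.0267
grasp_force: 98.8
```

Request:
servo_tool(
  moves=[
    {"tx": -0.014, "ty": -0.001, "tz": -0.006, "twist": 0.08, "hand": 0},
    {"tx": -0.028, "ty": -0.002, "tz": -0.013, "twist": 0.16, "hand": 0},
    {"tx": -0.042, "ty": -0.003, "tz": -0.02, "twist": 0.24, "hand": 0},
    {"tx": -0.056, "ty": -0.0044, "tz": -0.0264, "twist": 0.318, "hand": 0},
    {"tx": -0.056, "ty": -0.0044, "tz": -0.0264, "twist": 0.318, "hand": 0},
  ],
)

```text
time_s: 6.4
tool_pos: [0.4997, -0.1022, 0.2913]
ee_rot: [2.864, 1.289, -0.0]
wrist_force: [0.3, 0.7, -4.0]
finger_gap: 0.0262
grasp_force: 99.0
```

Request:
servo_tool(
  moves=[
    {"tx": 0, "ty": 0, "tz": 0, "twist": 0, "hand": 0},
    {"tx": 0, "ty": 0, "tz": 0, "twist": 0, "hand": 0},
    {"tx": 0, "ty": 0, "tz": 0, "twist": 0, "hand": 0},
    {"tx": 0, "ty": 0, "tz": 0, "twist": 0, "hand": 0},
    {"tx": 0, "ty": 0, "tz": 0, "twist": 0, "hand": 0},
  ],
)

```text
time_s: 6.82
tool_pos: [0.5004, -0.1004, 0.2901]
ee_rot: [-2.861, -1.295, 0.001]
wrist_force: [-0.6, -0.7, -4.8]
finger_gap: 0.0264
grasp_force: 99.0
```

```bash
cat >> h.py <<'E'
def rectify(a,C,yaw,S=6,half=55):
    "image of the dial plane (normal along cleaver x at yaw), centred at C; S px/mm; right = edge->?? : column = -y(cleaver), row = -z"
    y=np.array([-np.sin(yaw),np.cos(yaw),0]);h=half/1000
    # seen from the tip: viewer looking along -x has +y on the right
    src=[];dst=[]
    for sy,sz in((-1,1),(1,1),(1,-1),(-1,-1)):
        src.append(proj(a,C+y*sy*h+np.array([0,0,sz*h])));dst.append([half*S*(1+sy),half*S*(1-sz)])
    H=cv2.getPerspectiveTransform(np.float32(src),np.float32(dst))
    return cv2.warpPerspective(a["color"],H,(2*half*S,2*half*S),flags=cv2.INTER_CUBIC)
E
python3 - <<'E'
from h import *
plan([.50,-.21,.29],0.,3)
s=state();p=s["tool_pos"];X=Ro.from_rotvec(s["ee_rot"]).as_matrix();yaw=np.arctan2(X[1,0],X[0,0])
x=np.array([np.cos(yaw),np.sin(yaw),0]);y=np.array([-x[1],x[0],0])
ims=[get_image("scene") for _ in range(4)];a=ims[-1]
for n in ["pointer_tip","mark_tip","gauge","blade_tip"]: find(n,a,2)
a["color"]=np.mean([i["color"].astype(float) for i in ims],axis=0).astype(np.uint8)
np.save("dial.npy",{k:a[k] for k in a},allow_pickle=True)
G=p-np.array([0,0,.155])-.007*x
C=G+(.120+.013)*x-.015*y+np.array([0,0,.057]);print(p,yaw,C,proj(a,C))
r=rectify(a,C,yaw,S=5.4);cv2.imwrite("pics/d1.png",r[:,:,::-1])
E
```

```text
tx -0.0275 ty 0.0240 tz 0.0000 twist 0.2834
tx -0.0197 ty 0.0307 tz 0.0000 twist 0.2834
tx -0.0103 ty 0.0350 tz 0.0000 twist 0.2834
from [ 0.5004 -0.1004  0.2901] yaw 0.8501
gauge 0.59 [ 0.594 -0.021  0.19 ]
blade_tip 0.93 [ 0.599 -0.015  0.146]
[ 0.50036313 -0.10044428  0.29014215] 0.850118496164069 [ 0.59478017 -0.0156715   0.19214215] [236.80963473 186.56987824]Traceback (most recent call last):
  File "<stdin>", line 11, in <module>
  File "h.py", line 29, in rectify
    return cv2.warpPerspective(a["color"],H,(2*half*S,2*half*S),flags=cv2.INTER_CUBIC)
           ~~~~~~~~~~~~~~~~~~~^^^^^^^^^^^^^^^^^^^^^^^^^^^^^^^^^^^^^^^^^^^^^^^^^^^^^^^^
cv2.error: OpenCV(4.12.0) :-1: error: (-5:Bad argument) in function 'warpPerspective'
> Overload resolution failed:
>  - Can't parse 'dsize'. Sequence item with index 0 has a wrong type
>  - Can't parse 'dsize'. Sequence item with index 0 has a wrong type
```

```bash
sed -i 's/(2\*half\*S,2\*half\*S)/(int(2*half*S),int(2*half*S))/' h.py; python3 - <<'E'
from h import *
a=np.load("dial.npy",allow_pickle=True).item()
C=np.array([.59478,-.01567,.19214])
r=rectify(a,C,.85,S=5);cv2.imwrite("pics/d1.png",r[:,:,::-1])
E
```

```text
(no output)
```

View pics/d1.png

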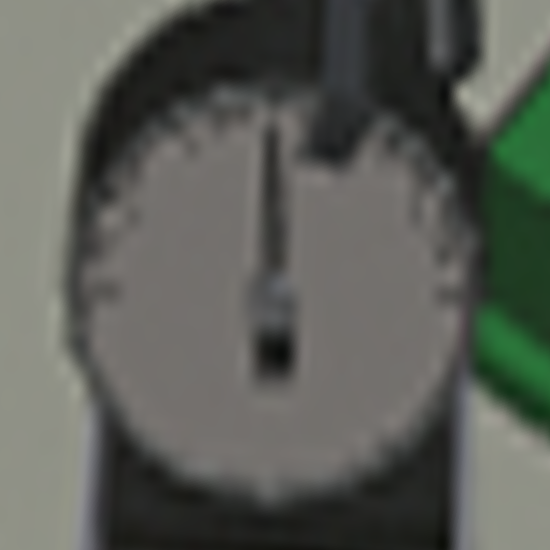

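The dial view shows the pivot near (272,297) and the needle straight up at (271,125). The set tab is at about (330,150), roughly 0.38 rad towards the spine. I'll measure it numerically.

```bash
cat >> h.py <<'E'
def dark(r,c,rad,lo,hi):
    g=cv2.GaussianBlur(cv2.cvtColor(r,cv2.COLOR_RGB2GRAY).astype(np.float32),(0,0),2)
    th=np.arange(lo,hi,.01);o=[]
    for R in rad:
        v=cv2.remap(g,(c[0]+R*np.sin(th)).astype(np.float32)[None],(c[1]-R*np.cos(th)).astype(np.float32)[None],cv2.INTER_LINEAR)[0]
        w=np.clip(np.percentile(v,80)-15-v,0,None);o.append((R,round(float((w*th).sum()/max(w.sum(),1e-6)),3),int(v.min())))
    return o
E
python3 - <<'E'
from h import *
r=cv2.cvtColor(cv2.imread("pics/d1.png"),cv2.COLOR_BGR2RGB)
print("mark",dark(r,(272,294),[135,140,145,150,155,160,170],.15,.62))
print("needle",dark(r,(272,294),[60,80,100,120,140,160],-.14,.14))
g=cv2.cvtColor(r,cv2.COLOR_RGB2GRAY);print(g[110:180:6,290:380:6])
E
```

```text
mark [(135, 0.0, 89), (140, 0.327, 70), (145, 0.356, 51), (150, 0.367, 35), (155, 0.375, 29), (160, 0.38, 32), (170, 0.381, 34)]
needle [(60, 0.0, 54), (80, -0.003, 57), (100, -0.002, 51), (120, -0.002, 51), (140, -0.005, 51), (160, -0.005, 63)]
[[102  95  86  81  71  60  49  43  44  45  47  48  47  48  51]
 [111 100  86  77  64  55  48  43  44  44  45  44  41  45  56]
 [118 107  88  73  59  50  45  42  43  42  42  42  40  49  65]
 [118 109  91  71  53  46  42  42  43  39  37  40  45  58  76]
 [116 109  90  69  49  43  41  41  43  37  32  41  55  73  85]
 [114 103  85  65  46  40  38  39  41  36  33  49  70  86  94]
 [108  94  76  60  43  36  32  32  35  35  39  59  85 101 101]
 [102  86  71  59  46  38  31  28  32  37  49  73  95 108 104]
 [100  88  78  72  61  53  47  39  41  50  64  87 106 115 106]
 [103  99  95  90  83  80  71  61  61  67  80  99 114 118 110]
 [106 110 111 109 107 105  97  87  81  84  96 106 114 117 112]
 [106 116 121 120 122 124 118 107 100 103 108 111 114 115 114]]
```

Request:
servo_tool(
  moves=[
    {"tx": -0.007, "ty": 0.006, "tz": 0, "twist": 0.07, "hand": 0},
    {"tx": -0.014, "ty": 0.012, "tz": 0, "twist": 0.14, "hand": 0},
    {"tx": -0.021, "ty": 0.018, "tz": 0, "twist": 0.21, "hand": 0},
    {"tx": -0.0275, "ty": 0.024, "tz": 0, "twist": 0.2834, "hand": 0},
  ],
)

```text
time_s: 7.55
tool_pos: [0.5, -0.1379, 0.2905]
ee_rot: [-3.018, -0.871, 0.0]
wrist_force: [-0.7, 0.3, -5.4]
finger_gap: 0.0264
grasp_force: 98.8
```

Request:
servo_tool(
  moves=[
    {"tx": -0.005, "ty": 0.008, "tz": 0, "twist": 0.07, "hand": 0},
    {"tx": -0.01, "ty": 0.015, "tz": 0, "twist": 0.14, "hand": 0},
    {"tx": -0.015, "ty": 0.023, "tz": 0, "twist": 0.21, "hand": 0},
    {"tx": -0.0197, "ty": 0.0307, "tz": 0, "twist": 0.2834, "hand": 0},
  ],
)

```text
time_s: 7.88
tool_pos: [0.4998, -0.1745, 0.2904]
ee_rot: [-3.111, -0.436, 0.001]
wrist_force: [0.2, 0.1, -5.1]
finger_gap: 0.0265
grasp_force: 98.9
```

Request:
servo_tool(
  moves=[
    {"tx": -0.003, "ty": 0.009, "tz": 0, "twist": 0.07, "hand": 0},
    {"tx": -0.005, "ty": 0.018, "tz": 0, "twist": 0.14, "hand": 0},
    {"tx": -0.008, "ty": 0.027, "tz": 0, "twist": 0.21, "hand": 0},
    {"tx": -0.0103, "ty": 0.035, "tz": 0, "twist": 0.2834, "hand": 0},
    {"tx": -0.0103, "ty": 0.035, "tz": 0, "twist": 0.2834, "hand": 0},
  ],
)

```text
time_s: 8.3
tool_pos: [0.5, -0.2121, 0.2906]
ee_rot: [3.14, -0.007, 0.002]
wrist_force: [0.5, -0.1, -4.8]
finger_gap: 0.0265
grasp_force: 99.1
```

Set mark is about 0.375 rad. Now I'll move over the stone's middle and descend.

```bash
python3 -c "
from h import *
plan([.524,-.2606,.225],0.)"
```

```text
tx 0.0242 ty 0.0483 tz 0.0656 twist -0.0044
from [ 0.5    -0.2121  0.2906] yaw -0.0044
```

Request:
servo_tool(
  moves=[
    {"tx": 0.01, "ty": 0.02, "tz": 0.01, "twist": -0.004, "hand": 0},
    {"tx": 0.0242, "ty": 0.0483, "tz": 0.03, "twist": -0.004, "hand": 0},
    {"tx": 0.0242, "ty": 0.0483, "tz": 0.05, "twist": -0.004, "hand": 0},
    {"tx": 0.0242, "ty": 0.0483, "tz": 0.0656, "twist": -0.004, "hand": 0},
    {"tx": 0.0242, "ty": 0.0483, "tz": 0.0656, "twist": -0.004, "hand": 0},
  ],
)

```text
time_s: 8.72
tool_pos: [0.5226, -0.258, 0.2215]
ee_rot: [-3.136, -0.006, 0.01]
wrist_force: [-1.1, 1.0, -5.5]
finger_gap: 0.0267
grasp_force: 99.3
```

Request:
servo_tool(
  squeeze=60,
  moves=[
    {"tx": 0, "ty": 0, "tz": 0.003, "twist": 0, "hand": 0},
    {"tx": 0, "ty": 0, "tz": 0.006, "twist": 0, "hand": 0},
    {"tx": 0, "ty": 0, "tz": 0.008, "twist": 0, "hand": 0},
    {"tx": 0, "ty": 0, "tz": 0.009, "twist": 0, "hand": 0},
  ],
)

```text
time_s: 9.05
tool_pos: [0.5242, -0.2587, 0.2166]
ee_rot: [3.141, 0.005, 0.002]
wrist_force: [-0.4, 1.1, -4.0]
finger_gap: 0.0266
grasp_force: 99.3
```

Request:
servo_tool(
  moves=[
    {"tx": 0, "ty": 0, "tz": 0.001, "twist": 0, "hand": 0},
    {"tx": 0, "ty": 0, "tz": 0.002, "twist": 0, "hand": 0},
  ],
)

```text
time_s: 9.22
tool_pos: [0.5241, -0.2588, 0.2145]
ee_rot: [3.141, 0.005, 0.002]
wrist_force: [-0.6, -0.2, -4.5]
finger_gap: 0.0262
grasp_force: 99.3
```

Request:
servo_tool(
  moves=[
    {"tx": 0, "ty": 0, "tz": 0.001, "twist": 0, "hand": 0},
    {"tx": 0, "ty": 0, "tz": 0.0015, "twist": 0, "hand": 0},
  ],
)

```text
time_s: 9.38
tool_pos: [0.5239, -0.2589, 0.2126]
ee_rot: [3.141, 0.004, 0.0]
wrist_force: [0.3, -0.4, -4.7]
finger_gap: 0.0264
grasp_force: 99.3
```

Request:
servo_tool(
  moves=[
    {"tx": 0, "ty": 0, "tz": 0.001, "twist": 0, "hand": 0},
    {"tx": 0, "ty": 0, "tz": 0.001, "twist": 0, "hand": 0},
  ],
)

```text
time_s: 9.55
tool_pos: [0.5239, -0.2589, 0.2117]
ee_rot: [3.141, 0.004, 0.001]
wrist_force: [-1.0, 0.5, -1.0]
finger_gap: 0.026
grasp_force: 100.0
```

```bash
python3 - <<'E'
from h import *
s=state();print(s["time_s"],s["tool_pos"],s["wrist_force"],s["ft_torque"],s["grasp_force"])
E
```

```text
9.55 [ 0.52393852 -0.25891753  0.21170748] [-1.03086452  0.45711987 -1.03677242] [0.18395333 0.19519879 0.02609708] 99.9844229221344
```

Request:
servo_tool(
  moves=[
    {"tx": 0, "ty": 0, "tz": 0.0005, "twist": 0, "hand": 0},
    {"tx": 0, "ty": 0, "tz": 0.0005, "twist": 0, "hand": 0},
    {"tx": 0, "ty": 0, "tz": 0.0005, "twist": 0, "hand": 0},
    {"tx": 0, "ty": 0, "tz": 0.0005, "twist": 0, "hand": 0},
  ],
)

```text
time_s: 9.88
tool_pos: [0.524, -0.2589, 0.2114]
ee_rot: [3.141, 0.004, 0.001]
wrist_force: [-2.5, 0.4, 2.0]
finger_gap: 0.0262
grasp_force: 100.3
```

Request:
servo_tool(
  squeeze=20,
  moves=[
    {"tx": 0, "ty": 0, "tz": 0, "twist": 0, "hand": 28},
    {"tx": 0, "ty": 0, "tz": 0, "twist": 0, "hand": 28},
  ],
)

```text
time_s: 10.05
tool_pos: [0.524, -0.2589, 0.2113]
ee_rot: [3.141, 0.004, 0.001]
wrist_force: [-2.5, 1.6, 3.6]
finger_gap: 0.0262
grasp_force: 100.5
```

```bash
python3 - <<'E'
from h import *
s=state();print(s["time_s"],s["tool_pos"],s["wrist_force"],s["ft_torque"],s["grasp_force"])
a=get_image("scene")
for n in ["pointer_tip","mark_tip","gauge","blade_tip"]: find(n,a,2)
E
```

```text
10.05 [ 0.52397958 -0.25890422  0.21130904] [-2.48368294  1.55283156  3.64036567] [0.36586233 0.11036127 0.0947797 ] 100.46359777450562
gauge 0.88 [ 0.647 -0.259  0.113]
blade_tip 0.79 [ 0.647 -0.263  0.053]
```

The blade was laid flat with about 7 N on the stone. The tool can't tilt, so I'll roll the handle inside the grip. The plan is to rest the spine side on the stone's near end with the edge hanging free, ease the fingers so it tips, and then re-clamp. Lifting and shifting now.

Request:
servo_tool(
  squeeze=100,
  moves=[
    {"tx": 0, "ty": 0, "tz": -0.01, "twist": 0, "hand": 0},
    {"tx": 0, "ty": 0, "tz": -0.02, "twist": 0, "hand": 0},
    {"tx": 0.005, "ty": 0.03, "tz": -0.02, "twist": 0, "hand": 0},
    {"tx": 0.01, "ty": 0.06, "tz": -0.02, "twist": 0, "hand": 0},
    {"tx": 0.016, "ty": 0.09, "tz": -0.02, "twist": 0, "hand": 0},
  ],
)

```text
time_s: 10.72
tool_pos: [0.5404, -0.3494, 0.2314]
ee_rot: [3.141, 0.006, -0.0]
wrist_force: [-0.0, -0.5, -4.8]
finger_gap: 0.0261
grasp_force: 99.4
```

Request:
servo_tool(
  moves=[
    {"tx": 0, "ty": 0.025, "tz": 0, "twist": 0, "hand": 0},
    {"tx": 0, "ty": 0.041, "tz": 0.004, "twist": 0, "hand": 0},
    {"tx": 0, "ty": 0.041, "tz": 0.009, "twist": 0, "hand": 0},
    {"tx": 0, "ty": 0.041, "tz": 0.0125, "twist": 0, "hand": 0},
    {"tx": 0, "ty": 0.041, "tz": 0.0125, "twist": 0, "hand": 0},
  ],
)

```text
time_s: 11.13
tool_pos: [0.5393, -0.3882, 0.2166]
ee_rot: [-3.137, -0.004, 0.006]
wrist_force: [0.0, 0.3, -6.3]
finger_gap: 0.0263
grasp_force: 99.4
```

Request:
servo_tool(
  moves=[
    {"tx": 0, "ty": 0, "tz": 0.001, "twist": 0, "hand": 0},
    {"tx": 0, "ty": 0, "tz": 0.002, "twist": 0, "hand": 0},
    {"tx": 0, "ty": 0, "tz": 0.003, "twist": 0, "hand": 0},
    {"tx": 0, "ty": 0, "tz": 0.003, "twist": 0, "hand": 0},
  ],
)

```text
time_s: 11.47
tool_pos: [0.5405, -0.389, 0.2154]
ee_rot: [-3.141, -0.006, 0.0]
wrist_force: [0.0, 0.2, -4.9]
finger_gap: 0.0266
grasp_force: 99.4
```

```bash
python3 - <<'E'
from h import *
s=state();print(s["time_s"],s["tool_pos"],s["wrist_force"],s["ft_torque"],s["grasp_force"],s["joints"].round(2))
b=get_image("top")
for n in ["bowl","ladle"]: find(n,b,2)
E
```

```text
11.4667 [ 0.54045309 -0.38904025  0.21539343] [ 0.04805068  0.18826396 -4.87965705] [ 0.06798721  0.24383439 -0.03678673] 99.37278985977173 [-0.79  0.82  1.45  0.    0.88  0.78]
ladle 0.61 [ 0.768 -0.094  0.029]
ladle 0.43 [0.502 0.336 0.03 ]
```

Request:
servo_tool(
  moves=[
    {"tx": 0, "ty": 0, "tz": 0.001, "twist": 0, "hand": 0},
    {"tx": 0, "ty": 0, "tz": 0.001, "twist": 0, "hand": 0},
  ],
)

```text
time_s: 11.78
tool_pos: [0.5402, -0.3898, 0.2144]
ee_rot: [-3.142, -0.004, 0.0]
wrist_force: [0.3, 0.5, -4.0]
finger_gap: 0.0265
grasp_force: 99.4
```

Request:
servo_tool(
  moves=[
    {"tx": 0, "ty": 0, "tz": 0.001, "twist": 0, "hand": 0},
    {"tx": 0, "ty": 0, "tz": 0.001, "twist": 0, "hand": 0},
  ],
)

```text
time_s: 11.95
tool_pos: [0.5403, -0.3899, 0.2138]
ee_rot: [3.142, 0.004, 0.0]
wrist_force: [-0.5, -0.3, -2.0]
finger_gap: 0.0264
grasp_force: 100.0
```

Request:
servo_tool(
  moves=[
    {"tx": 0, "ty": 0, "tz": 0.001, "twist": 0, "hand": 0},
    {"tx": 0, "ty": 0, "tz": 0.001, "twist": 0, "hand": 0},
  ],
)

```text
time_s: 12.12
tool_pos: [0.5403, -0.3899, 0.2135]
ee_rot: [3.141, 0.004, 0.001]
wrist_force: [-2.0, 1.3, 3.6]
finger_gap: 0.0261
grasp_force: 100.7
```

Request:
servo_tool(
  squeeze=20,
  moves=[
    {"tx": 0, "ty": 0, "tz": 0, "twist": 0, "hand": 31},
    {"tx": 0, "ty": 0, "tz": 0, "twist": 0, "hand": 31},
  ],
)

```text
time_s: 12.28
tool_pos: [0.5403, -0.3899, 0.2133]
ee_rot: [3.141, 0.004, 0.001]
wrist_force: [-3.0, 2.7, 5.4]
finger_gap: 0.0266
grasp_force: 100.7
```

Request:
servo_tool(
  moves=[
    {"tx": 0, "ty": 0, "tz": 0, "twist": 0, "hand": 33},
    {"tx": 0, "ty": 0, "tz": 0, "twist": 0, "hand": 33},
  ],
)

```text
time_s: 12.45
tool_pos: [0.5404, -0.3902, 0.2126]
ee_rot: [3.14, 0.004, 0.002]
wrist_force: [-1.7, -0.4, 2.0]
finger_gap: 0.0282
grasp_force: 4.0
```

```bash
python3 - <<'E'
from h import *
s=state();print(s["time_s"],s["tool_pos"],s["wrist_force"],s["ft_torque"],s["grasp_force"],s["finger_gap"])
a=get_image("scene")
for n in ["gauge","blade_tip"]: find(n,a,2)
E
```

```text
12.45 [ 0.5404416  -0.39018573  0.21256731] [-1.74414711 -0.43791158  2.00463444] [0.18485303 0.09431686 0.05707886] 3.963395655155182 0.028243525424387492
gauge 0.76 [ 0.664 -0.39   0.117]
blade_tip 0.74 [ 0.663 -0.389  0.055]
blade_tip 0.74 [ 0.778 -0.163  0.005]
```

```bash
cat >> h.py <<'E'
C0=np.array([.5335+.133,-.390-.015,.0545+.057])   # dial centre, cleaver flat at stone end
def shot(n=3,dC=np.zeros(3)):
    s=state();p=s["tool_pos"]
    ims=[get_image("scene") for _ in range(n)];a=dict(ims[-1]);a["color"]=np.mean([i["color"].astype(float) for i in ims],axis=0).astype(np.uint8)
    C=C0+(p-np.array([.5404,-.390,.2126]))+dC
    return rectify(a,C,0.,S=5)
def roll(r0,r,init=0.,c=(272,294),rad=200):
    "in-plane turn from r0 to r, + = spine (right side) up; disc of radius rad about pivot; returns angle, pivot shift, corr"
    g0,g=[cv2.GaussianBlur(cv2.cvtColor(i,cv2.COLOR_RGB2GRAY),(0,0),2).astype(np.float32) for i in(r0,r)]
    m=np.zeros(g0.shape,np.uint8);cv2.circle(m,c,rad,255,-1)
    best=None
    for t in np.arange(init-.1,init+.65,.08):
        for sx in(-40,0,40):
          for sy in(-30,0,30,60):
            co,si=np.cos(t),np.sin(t);W=np.float32([[co,si,0],[-si,co,0]])
            W[:,2]=np.array(c)+[sx,sy]-W[:,:2]@np.array(c)
            q=cv2.warpAffine(g,W,g.shape[::-1],flags=cv2.INTER_LINEAR|cv2.WARP_INVERSE_MAP)
            k=np.corrcoef(q[m>0],g0[m>0])[0,1]
            if best is None or k>best[0]: best=(k,W)
    cc,W=cv2.findTransformECC(g0,g,best[1],cv2.MOTION_EUCLIDEAN,(3,200,1e-6),m,5)
    return round(float(np.arctan2(W[0,1],W[0,0])),3),(W@np.array([c[0],c[1],1])-c).round(1),round(cc,3)
E
python3 - <<'E'
from h import *
r=shot(4);cv2.imwrite("pics/ref.png",r[:,:,::-1])
d=cv2.cvtColor(cv2.imread("pics/d1.png"),cv2.COLOR_BGR2RGB)
print(roll(d,r))
E
```

```text
(0.212, array([ 15.2, -18.4]), 0.589)
```

View pics/ref.png

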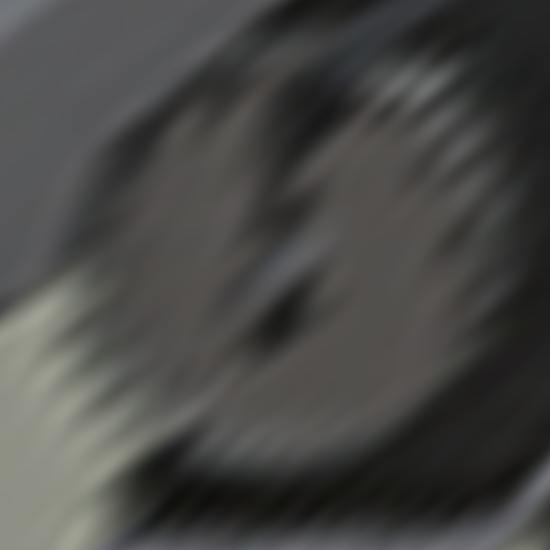

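This view shows the dial at about 60° obliquity, too smeared to read the pointer (pivot near (290,290)). I'll judge the coarse roll from the gauge's position and read the angle later, turned towards the camera. Easing the fingers now.

Request:
servo_tool(
  moves=[
    {"tx": 0, "ty": 0, "tz": 0, "twist": 0, "hand": 35},
    {"tx": 0, "ty": 0, "tz": 0, "twist": 0, "hand": 36},
  ],
)

```text
time_s: 12.97
tool_pos: [0.5404, -0.3899, 0.2121]
ee_rot: [3.141, 0.004, 0.001]
wrist_force: [0.0, -1.0, 0.5]
finger_gap: 0.0308
grasp_force: 4.2
```

Request:
servo_tool(
  moves=[
    {"tx": 0, "ty": 0, "tz": 0, "twist": 0, "hand": 37},
    {"tx": 0, "ty": 0, "tz": 0, "twist": 0, "hand": 38},
    {"tx": 0, "ty": 0, "tz": 0, "twist": 0, "hand": 38},
  ],
)

```text
time_s: 13.22
tool_pos: [0.5404, -0.3898, 0.2122]
ee_rot: [-3.142, -0.004, -0.0]
wrist_force: [0.8, -0.1, -0.6]
finger_gap: 0.0324
grasp_force: 5.5
```

```bash
python3 - <<'E'
from h import *
s=state();print(s["time_s"],s["tool_pos"],s["wrist_force"],s["ft_torque"],s["grasp_force"],s["finger_gap"])
a=get_image("scene")
for n in ["gauge","blade_tip"]: find(n,a,2)
r0=cv2.cvtColor(cv2.imread("pics/ref.png"),cv2.COLOR_BGR2RGB)
print(roll(r0,shot(2)))
E
```

```text
13.2167 [ 0.54036944 -0.38975341  0.21224085] [ 0.79214366 -0.0921182  -0.60441101] [ 0.06761279 -0.06446007 -0.04310205] 5.5362974759191275 0.03243777229903649
gauge 0.73 [0.224 0.3   0.049]
gauge 0.53 [0.687 0.022 0.013]
blade_tip 0.68 [ 0.659 -0.396  0.061]
(0.204, array([-91.3,  68.5]), 0.862)
```

The cleaver is rolling as planned. I'll open slightly more, then clamp.

Request:
servo_tool(
  moves=[
    {"tx": 0, "ty": 0, "tz": 0, "twist": 0, "hand": 39},
    {"tx": 0, "ty": 0, "tz": 0, "twist": 0, "hand": 39.4},
    {"tx": 0, "ty": 0, "tz": 0, "twist": 0, "hand": 39.4},
  ],
)

```text
time_s: 13.72
tool_pos: [0.5401, -0.3899, 0.2124]
ee_rot: [3.141, 0.004, -0.0]
wrist_force: [0.8, -1.1, -1.1]
finger_gap: 0.0336
grasp_force: 4.5
```

```bash
python3 - <<'E'
from h import *
s=state();print(s["time_s"],s["tool_pos"],s["wrist_force"],s["ft_torque"],s["grasp_force"],s["finger_gap"])
r0=cv2.cvtColor(cv2.imread("pics/ref.png"),cv2.COLOR_BGR2RGB)
print(roll(r0,shot(3,np.array([0,-.02,-.01]))))
E
```

```text
13.7167 [ 0.54014482 -0.38987671  0.21239305] [ 0.76518455 -1.13375026 -1.06423095] [ 0.0160587  -0.01928359 -0.05152844] 4.53401505947113 0.03362730187665213
(0.09, array([-43.4,  75.9]), 0.728)
```

Request:
servo_tool(
  squeeze=50,
  moves=[
    {"tx": 0, "ty": 0, "tz": 0, "twist": 0, "hand": 38},
    {"tx": 0, "ty": 0, "tz": 0, "twist": 0, "hand": 30},
    {"tx": 0, "ty": 0, "tz": 0, "twist": 0, "hand": 0},
    {"tx": 0, "ty": 0, "tz": 0, "twist": 0, "hand": 0},
  ],
)

```text
time_s: 14.2
tool_pos: [0.5402, -0.3899, 0.2125]
ee_rot: [3.141, 0.004, -0.0]
wrist_force: [-0.8, -1.7, 0.7]
finger_gap: 0.0316
grasp_force: 49.4
```

```bash
python3 - <<'E'
from h import *
s=state();print(s["time_s"],s["tool_pos"],s["wrist_force"],s["ft_torque"],s["grasp_force"],s["finger_gap"])
r0=cv2.cvtColor(cv2.imread("pics/ref.png"),cv2.COLOR_BGR2RGB)
print(roll(r0,shot(3,np.array([0,-.02,-.01]))))
E
```

```text
14.2 [ 0.54018613 -0.38994537  0.21253624] [-0.75447715 -1.74013579  0.68194871] [-0.00929509  0.0907293  -0.05295575] 49.39501315355301 0.03157260982601026
(0.107, array([-37.4,  73.9]), 0.757)
```

It holds at 49 N. I'll lift and turn towards the scene camera to read the dial.

Request:
servo_tool(
  moves=[
    {"tx": 0, "ty": 0, "tz": -0.01, "twist": 0, "hand": 0},
    {"tx": 0, "ty": 0, "tz": -0.03, "twist": 0, "hand": 0},
    {"tx": 0, "ty": 0, "tz": -0.055, "twist": -0.06, "hand": 0},
    {"tx": 0, "ty": 0, "tz": -0.075, "twist": -0.14, "hand": 0},
    {"tx": 0, "ty": 0, "tz": -0.08, "twist": -0.22, "hand": 0},
  ],
)

```text
time_s: 14.77
tool_pos: [0.5408, -0.3899, 0.2958]
ee_rot: [3.118, 0.356, 0.004]
wrist_force: [0.6, -1.2, -4.2]
finger_gap: 0.0312
grasp_force: 50.1
```

Request:
servo_tool(
  moves=[
    {"tx": 0, "ty": 0, "tz": 0, "twist": -0.08, "hand": 0},
    {"tx": 0, "ty": 0, "tz": 0, "twist": -0.16, "hand": 0},
    {"tx": 0, "ty": 0, "tz": 0, "twist": -0.24, "hand": 0},
    {"tx": 0, "ty": 0, "tz": 0, "twist": -0.32, "hand": 0},
    {"tx": 0, "ty": 0, "tz": 0, "twist": -0.4, "hand": 0},
  ],
)

```text
time_s: 15.18
tool_pos: [0.5397, -0.3889, 0.2917]
ee_rot: [-2.985, -0.968, 0.003]
wrist_force: [-0.4, -0.4, -4.4]
finger_gap: 0.0307
grasp_force: 50.1
```

Request:
servo_tool(
  moves=[
    {"tx": 0, "ty": 0, "tz": 0, "twist": -0.08, "hand": 0},
    {"tx": 0, "ty": 0, "tz": 0, "twist": -0.16, "hand": 0},
    {"tx": 0, "ty": 0, "tz": 0, "twist": -0.23, "hand": 0},
    {"tx": 0, "ty": 0, "tz": 0, "twist": -0.23, "hand": 0},
    {"tx": 0, "ty": 0, "tz": 0, "twist": -0.23, "hand": 0},
  ],
)

```text
time_s: 15.6
tool_pos: [0.54, -0.3892, 0.2919]
ee_rot: [-2.86, -1.296, 0.001]
wrist_force: [0.4, 0.4, -4.7]
finger_gap: 0.0311
grasp_force: 50.1
```

Request:
servo_tool(
  moves=[
    {"tx": 0, "ty": 0, "tz": 0, "twist": 0, "hand": 0},
    {"tx": 0, "ty": 0, "tz": 0, "twist": 0, "hand": 0},
    {"tx": 0, "ty": 0, "tz": 0, "twist": 0, "hand": 0},
    {"tx": 0, "ty": 0, "tz": 0, "twist": 0, "hand": 0},
    {"tx": 0, "ty": 0, "tz": 0, "twist": 0, "hand": 0},
  ],
)

```text
time_s: 16.02
tool_pos: [0.5402, -0.3898, 0.2924]
ee_rot: [-2.861, -1.299, 0.0]
wrist_force: [0.1, -0.1, -4.6]
finger_gap: 0.031
grasp_force: 50.1
```

```bash
cat >> h.py <<'E'
def dialview(th,n=3):
    "rectified dial seen at current pose, assuming roll th for its centre"
    s=state();p=s["tool_pos"];X=Ro.from_rotvec(s["ee_rot"]).as_matrix();yaw=np.arctan2(X[1,0],X[0,0])
    x=np.array([np.cos(yaw),np.sin(yaw),0]);y=np.array([-x[1],x[0],0]);z=np.array([0,0,1.])
    ims=[get_image("scene") for _ in range(n)];a=dict(ims[-1]);a["color"]=np.mean([i["color"].astype(float) for i in ims],axis=0).astype(np.uint8)
    c,si=np.cos(th),np.sin(th)
    C=p-[0,0,.158]+.126*x+y*(-.015*c-.057*si)+z*(-.015*si+.057*c)
    return rectify(a,C,yaw,S=5),yaw
E
python3 - <<'E'
from h import *
s=state();print(s["time_s"],s["tool_pos"],s["wrist_force"],s["grasp_force"],s["finger_gap"])
r,yaw=dialview(.45,4);cv2.imwrite("pics/d2.png",r[:,:,::-1]);print(yaw)
d=cv2.cvtColor(cv2.imread("pics/d1.png"),cv2.COLOR_BGR2RGB);print(roll(d,r))
E
```

```text
16.0167 [ 0.54023619 -0.38983771  0.29242182] [ 0.06982001 -0.1010862  -4.58306846] 50.12765854597092 0.031005423752761257
0.8523200552084823
(0.488, array([-34.5,  71.8]), 0.79)
```

View pics/d2.png

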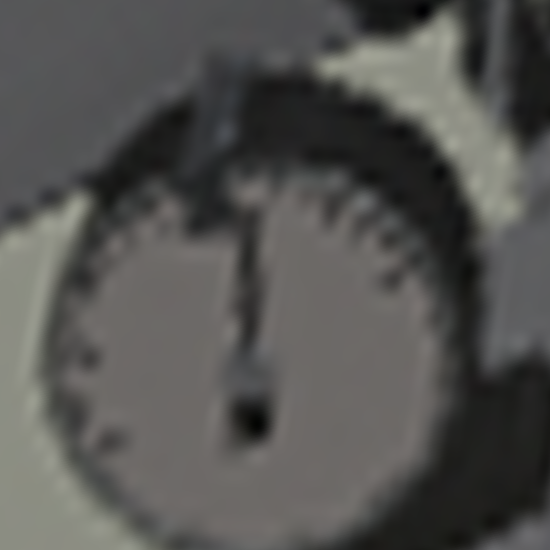

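The dial shows the needle upright at (250,205) with its pivot at (248,375). The mark is now left of it at (208,215), so the roll overshot by about 0.2 rad. I'll measure it, then return to the stone and bring the angle down with the edge on it.

```bash
python3 - <<'E'
from h import *
r=cv2.cvtColor(cv2.imread("pics/d2.png"),cv2.COLOR_BGR2RGB)
for c in((248,371),(248,376)):
    print("mark",dark(r,c,[145,150,155,160,170,180],-.55,-.1))
    print("needle",dark(r,c,[60,80,100,120,140,160],-.1,.14))
plan([.524,-.227,.258],0.,3)
E
```

```text
mark [(145, -0.239, 58), (150, -0.25, 46), (155, -0.249, 37), (160, -0.241, 35), (170, -0.227, 34), (180, -0.238, 35)]
needle [(60, 0.0, 48), (80, 0.0, 55), (100, -0.008, 47), (120, 0.001, 44), (140, -0.009, 51), (160, -0.069, 46)]
mark [(145, -0.216, 67), (150, -0.239, 58), (155, -0.247, 45), (160, -0.245, 37), (170, -0.224, 33), (180, -0.226, 35)]
needle [(60, 0.0, 46), (80, 0.0, 52), (100, -0.004, 51), (120, -0.001, 43), (140, -0.001, 49), (160, -0.038, 46)]
tx 0.0373 ty -0.0398 tz 0.0115 twist 0.2842
tx 0.0246 ty -0.0487 tz 0.0115 twist 0.2842
tx 0.0100 ty -0.0536 tz 0.0115 twist 0.2842
from [ 0.5403 -0.3898  0.2925] yaw 0.8525
```

Request:
servo_tool(
  moves=[
    {"tx": 0.009, "ty": -0.01, "tz": 0, "twist": 0.07, "hand": 0},
    {"tx": 0.018, "ty": -0.02, "tz": 0, "twist": 0.14, "hand": 0},
    {"tx": 0.028, "ty": -0.03, "tz": 0, "twist": 0.21, "hand": 0},
    {"tx": 0.0373, "ty": -0.0398, "tz": 0, "twist": 0.284, "hand": 0},
  ],
)

```text
time_s: 16.55
tool_pos: [0.5346, -0.335, 0.2924]
ee_rot: [-3.017, -0.875, 0.0]
wrist_force: [0.1, 0.6, -5.7]
finger_gap: 0.0312
grasp_force: 50.1
```

Request:
servo_tool(
  moves=[
    {"tx": 0.006, "ty": -0.012, "tz": 0, "twist": 0.07, "hand": 0},
    {"tx": 0.012, "ty": -0.024, "tz": 0, "twist": 0.14, "hand": 0},
    {"tx": 0.018, "ty": -0.036, "tz": 0, "twist": 0.21, "hand": 0},
    {"tx": 0.0246, "ty": -0.0487, "tz": 0, "twist": 0.284, "hand": 0},
  ],
)

```text
time_s: 16.88
tool_pos: [0.5293, -0.2808, 0.2926]
ee_rot: [3.111, 0.439, 0.0]
wrist_force: [-0.5, -0.9, -4.9]
finger_gap: 0.0306
grasp_force: 50.1
```

Request:
servo_tool(
  moves=[
    {"tx": 0.003, "ty": -0.013, "tz": 0, "twist": 0.07, "hand": 0},
    {"tx": 0.006, "ty": -0.026, "tz": 0.01, "twist": 0.14, "hand": 0},
    {"tx": 0.01, "ty": -0.04, "tz": 0.02, "twist": 0.21, "hand": 0},
    {"tx": 0.01, "ty": -0.0536, "tz": 0.033, "twist": 0.284, "hand": 0},
    {"tx": 0.01, "ty": -0.0536, "tz": 0.037, "twist": 0.284, "hand": 0},
  ],
)

```text
time_s: 17.3
tool_pos: [0.5223, -0.224, 0.2539]
ee_rot: [-3.137, -0.002, 0.009]
wrist_force: [-1.1, 1.4, -5.5]
finger_gap: 0.0311
grasp_force: 50.2
```

Request:
servo_tool(
  moves=[
    {"tx": 0, "ty": 0, "tz": 0.002, "twist": 0, "hand": 0},
    {"tx": 0, "ty": 0, "tz": 0.004, "twist": 0, "hand": 0},
    {"tx": 0, "ty": 0, "tz": 0.006, "twist": 0, "hand": 0},
    {"tx": 0, "ty": 0, "tz": 0.008, "twist": 0, "hand": 0},
    {"tx": 0, "ty": 0, "tz": 0.008, "twist": 0, "hand": 0},
  ],
)

```text
time_s: 17.72
tool_pos: [0.5243, -0.228, 0.2477]
ee_rot: [3.14, -0.0, 0.003]
wrist_force: [-0.2, -1.0, -3.4]
finger_gap: 0.0311
grasp_force: 50.2
```

```bash
python3 - <<'E'
from h import *
s=state();print(s["time_s"],s["wrist_force"],s["ft_torque"],s["grasp_force"],s["finger_gap"]);plan([.524,-.227,.24],0.)
E
```

```text
17.7167 [-0.21583448 -1.00841268 -3.39058694] [-0.04868542  0.09532623 -0.0150829 ] 50.177786350250244 0.03114866596830052
tx -0.0003 ty -0.0010 tz 0.0077 twist -0.0000
from [ 0.5243 -0.228   0.2477] yaw -0.0
```

Request:
servo_tool(
  moves=[
    {"tx": 0, "ty": 0, "tz": 0.001, "twist": 0, "hand": 0},
    {"tx": 0, "ty": 0, "tz": 0.002, "twist": 0, "hand": 0},
    {"tx": 0, "ty": 0, "tz": 0.002, "twist": 0, "hand": 0},
  ],
)

```text
time_s: 17.97
tool_pos: [0.5241, -0.2275, 0.2457]
ee_rot: [3.141, 0.0, 0.002]
wrist_force: [0.2, -0.9, -2.3]
finger_gap: 0.0315
grasp_force: 50.2
```

Request:
servo_tool(
  moves=[
    {"tx": 0, "ty": 0, "tz": 0.001, "twist": 0, "hand": 0},
    {"tx": 0, "ty": 0, "tz": 0.002, "twist": 0, "hand": 0},
    {"tx": 0, "ty": 0, "tz": 0.002, "twist": 0, "hand": 0},
  ],
)

```text
time_s: 18.22
tool_pos: [0.5239, -0.2273, 0.2438]
ee_rot: [3.141, 0.001, 0.001]
wrist_force: [-2.6, -1.7, 1.5]
finger_gap: 0.0311
grasp_force: 50.2
```

Request:
servo_tool(
  moves=[
    {"tx": 0, "ty": 0, "tz": 0.001, "twist": 0, "hand": 0},
    {"tx": 0, "ty": 0, "tz": 0.002, "twist": 0, "hand": 0},
    {"tx": 0, "ty": 0, "tz": 0.002, "twist": 0, "hand": 0},
  ],
)

```text
time_s: 18.47
tool_pos: [0.5235, -0.2271, 0.2418]
ee_rot: [3.141, 0.001, -0.001]
wrist_force: [-4.4, -1.2, 5.9]
finger_gap: 0.0316
grasp_force: 50.3
```

Request:
servo_tool(
  squeeze=20,
  moves=[
    {"tx": 0, "ty": 0, "tz": 0, "twist": 0, "hand": 37},
    {"tx": 0, "ty": 0, "tz": 0, "twist": 0, "hand": 37.5},
  ],
)

```text
time_s: 18.63
tool_pos: [0.5236, -0.227, 0.2417]
ee_rot: [3.142, 0.001, -0.001]
wrist_force: [-5.0, -1.2, 5.1]
finger_gap: 0.0323
grasp_force: 28.1
```

```bash
python3 - <<'E'
from h import *
s=state();print(s["time_s"],s["tool_pos"],s["wrist_force"],s["ft_torque"],s["grasp_force"],s["finger_gap"])
a=get_image("scene")
for n in ["gauge","blade_tip","mark_tip","pointer_tip"]: find(n,a,1)
E
```

```text
18.6333 [ 0.52362855 -0.2270262   0.24172807] [-5.03608755 -1.16657912  5.1342991 ] [-0.52505594  0.60541744 -0.23503931] 28.064648061990738 0.032286031668535824
gauge 0.59 [ 0.644 -0.253  0.123]
blade_tip 0.7 [ 0.645 -0.239  0.096]
mark_tip 0.7 [ 0.634 -0.207  0.039]
pointer_tip 0.7 [0.516 0.423 0.167]
```

Request:
servo_tool(
  moves=[
    {"tx": 0, "ty": 0, "tz": 0.001, "twist": 0, "hand": 37.7},
    {"tx": 0, "ty": 0, "tz": 0.002, "twist": 0, "hand": 37.7},
    {"tx": 0, "ty": 0, "tz": 0.003, "twist": 0, "hand": 37.7},
  ],
)

```text
time_s: 19.13
tool_pos: [0.5236, -0.2263, 0.2381]
ee_rot: [-3.14, -0.001, 0.002]
wrist_force: [-4.4, 2.6, 3.6]
finger_gap: 0.0325
grasp_force: 23.3
```

```bash
python3 - <<'E'
from h import *
s=state();print(s["time_s"],s["tool_pos"],s["wrist_force"],s["ft_torque"],s["grasp_force"],s["finger_gap"])
r,yaw=dialview(.5,4);cv2.imwrite("pics/e1.png",r[:,:,::-1])
a=get_image("scene");p=proj(a,[.645,-.25,.12]).astype(int)
q=a["color"][p[1]-38:p[1]+37,p[0]-50:p[0]+50,::-1];cv2.imwrite("pics/e2.png",cv2.resize(q,(800,600),interpolation=cv2.INTER_CUBIC))
E
```

```text
19.1333 [ 0.52359948 -0.22634676  0.2381132 ] [-4.37766695  2.58024124  3.5978395 ] [ 0.11964292  0.52346957 -0.07433765] 23.273388147354126 0.03252085129854021
```

View pics/e2.png

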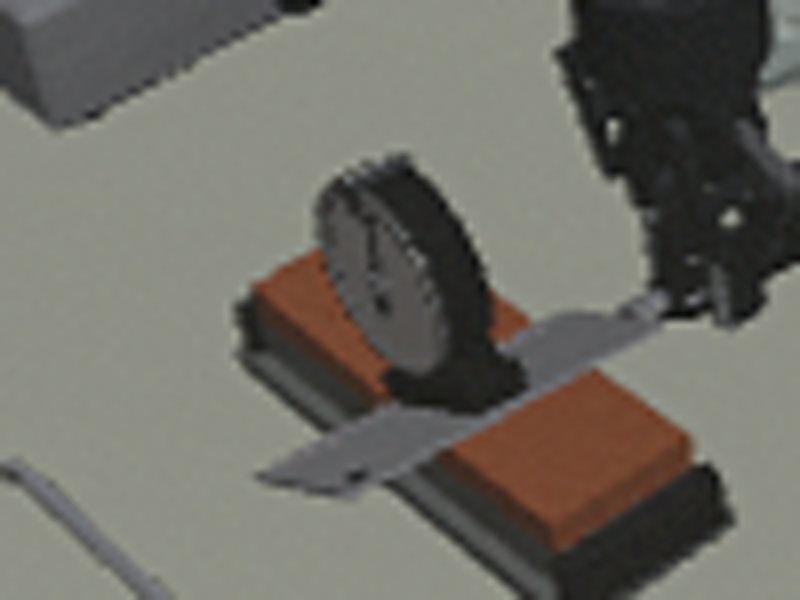

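The picture shows the blade standing on its edge across the stone, held at the handle. The dial is near (390,285), with the needle top at (370,215) close to the mark. That uses up my pictures, so from here I'll work numerically: clamp, lift, turn and measure.

Request:
servo_tool(
  squeeze=50,
  moves=[
    {"tx": 0, "ty": 0, "tz": 0, "twist": 0, "hand": 30},
    {"tx": 0, "ty": 0, "tz": 0, "twist": 0, "hand": 0},
    {"tx": 0, "ty": 0, "tz": 0, "twist": 0, "hand": 0},
    {"tx": 0, "ty": 0, "tz": -0.01, "twist": 0, "hand": 0},
    {"tx": 0, "ty": 0, "tz": -0.03, "twist": -0.05, "hand": 0},
  ],
)

```text
time_s: 19.8
tool_pos: [0.5236, -0.2268, 0.2663]
ee_rot: [-3.138, -0.081, 0.006]
wrist_force: [-0.1, -0.5, -4.4]
finger_gap: 0.031
grasp_force: 50.1
```

Request:
servo_tool(
  moves=[
    {"tx": 0, "ty": 0, "tz": -0.015, "twist": -0.08, "hand": 0},
    {"tx": 0, "ty": 0, "tz": -0.02, "twist": -0.16, "hand": 0},
    {"tx": 0, "ty": 0, "tz": -0.02, "twist": -0.24, "hand": 0},
    {"tx": 0, "ty": 0, "tz": -0.02, "twist": -0.32, "hand": 0},
    {"tx": 0, "ty": 0, "tz": -0.02, "twist": -0.4, "hand": 0},
  ],
)

```text
time_s: 20.22
tool_pos: [0.5245, -0.2275, 0.2885]
ee_rot: [3.059, 0.708, 0.002]
wrist_force: [-0.2, 0.0, -4.6]
finger_gap: 0.031
grasp_force: 50.1
```

Request:
servo_tool(
  moves=[
    {"tx": 0, "ty": 0, "tz": 0, "twist": -0.1, "hand": 0},
    {"tx": 0, "ty": 0, "tz": 0, "twist": -0.2, "hand": 0},
    {"tx": 0, "ty": 0, "tz": 0, "twist": -0.3, "hand": 0},
    {"tx": 0, "ty": 0, "tz": 0, "twist": -0.4, "hand": 0},
    {"tx": 0, "ty": 0, "tz": 0, "twist": -0.4, "hand": 0},
  ],
)

```text
time_s: 20.63
tool_pos: [0.5244, -0.2274, 0.2882]
ee_rot: [2.859, 1.298, 0.001]
wrist_force: [-0.2, 0.9, -4.8]
finger_gap: 0.0311
grasp_force: 50.1
```

Request:
servo_tool(
  moves=[
    {"tx": 0, "ty": 0, "tz": 0, "twist": 0, "hand": 0},
    {"tx": 0, "ty": 0, "tz": 0, "twist": 0, "hand": 0},
    {"tx": 0, "ty": 0, "tz": 0, "twist": 0, "hand": 0},
    {"tx": 0, "ty": 0, "tz": 0, "twist": 0, "hand": 0},
    {"tx": 0, "ty": 0, "tz": 0, "twist": 0, "hand": 0},
  ],
)

```text
time_s: 21.05
tool_pos: [0.5239, -0.2271, 0.2884]
ee_rot: [2.862, 1.295, 0.0]
wrist_force: [0.2, -0.2, -4.8]
finger_gap: 0.031
grasp_force: 50.1
```

```bash
cat >> h.py <<'E'
def measure(r):
    "find counterweight (dark blob on the light dial) -> pivot -> mark angle vs vertical"
    g=cv2.GaussianBlur(cv2.cvtColor(r,cv2.COLOR_RGB2GRAY),(0,0),2)
    T=cv2.cvtColor(cv2.imread("pics/d2.png"),cv2.COLOR_BGR2GRAY);T=cv2.GaussianBlur(T,(0,0),2)[310:460,200:305] # pivot+weight
    m=cv2.matchTemplate(g,T,cv2.TM_CCOEFF_NORMED);_,k,_,l=cv2.minMaxLoc(m)
    c=(l[0]+48,l[1]+63);print("pivot",c,round(k,2))
    print("mark",dark(r,c,[145,150,155,160,170,180],-.5,.5))
    th=np.arange(-.5,.51,.05)
    for R in(110,150,160,170): print(R,[int(g[int(c[1]-R*np.cos(t)),int(c[0]+R*np.sin(t))]) for t in th])
E
python3 - <<'E'
from h import *
s=state();print(s["time_s"],s["tool_pos"],s["wrist_force"],s["grasp_force"],s["finger_gap"])
r,yaw=dialview(.45,4);cv2.imwrite("pics/d3.png",r[:,:,::-1]);print(yaw);measure(r)
d=cv2.cvtColor(cv2.imread("pics/d2.png"),cv2.COLOR_BGR2RGB);print("ECC vs d2",roll(d,r,-.4,(248,373)))
E
```

```text
21.05 [ 0.52392694 -0.22706862  0.28841464] [ 0.16728732 -0.15791015 -4.81408612] 50.10153964161873 0.03096082691315069
0.8500190097599251
pivot (250, 348) 0.96
mark [(145, -0.08, 35), (150, -0.117, 30), (155, -0.134, 26), (160, -0.143, 23), (170, -0.145, 38), (180, -0.16, 38)]
110 [108, 108, 108, 108, 110, 114, 115, 105, 80, 61, 49, 51, 62, 81, 98, 111, 111, 109, 109, 108, 108]
150 [110, 105, 99, 87, 67, 55, 53, 59, 61, 44, 31, 63, 102, 115, 112, 110, 109, 109, 110, 112, 108]
160 [101, 93, 88, 71, 51, 36, 37, 42, 45, 34, 24, 55, 100, 116, 113, 112, 106, 103, 108, 112, 97]
170 [93, 91, 92, 79, 54, 42, 39, 40, 42, 43, 39, 68, 103, 110, 108, 111, 100, 93, 108, 112, 86]
ECC vs d2 (-0.026, array([  0.9, -23.4]), 0.844)
```

```bash
cat >> h.py <<'E'
def edges(r,c,T=70):
    g=cv2.GaussianBlur(cv2.cvtColor(r,cv2.COLOR_RGB2GRAY),(0,0),2).astype(np.float32);th=np.arange(-.6,.75,.005)
    for R in(150,155,160,165,170,178,185):
        v=cv2.remap(g,(c[0]+R*np.sin(th)).astype(np.float32)[None],(c[1]-R*np.cos(th)).astype(np.float32)[None],1)[0]
        z=np.diff((v<T).astype(int));print(R,[("in" if z[i]>0 else "out",round(float(th[i]),2)) for i in np.nonzero(z)[0]])
E
python3 - <<'E'
from h import *
for n,c in(("d1",(272,294)),("d2",(248,373)),("d3",(250,348))):
    print(n);edges(cv2.cvtColor(cv2.imread(f"pics/{n}.png"),cv2.COLOR_BGR2RGB),c)
E
```

```text
d1
150 [('in', -0.04), ('out', 0.03), ('in', 0.21), ('out', 0.52)]
155 [('in', -0.04), ('out', 0.03), ('in', 0.22), ('out', 0.53)]
160 [('in', -0.03), ('out', 0.02), ('in', 0.22), ('out', 0.53)]
165 [('in', 0.22), ('out', 0.53)]
170 [('in', 0.22), ('out', 0.53)]
178 [('in', 0.21), ('out', 0.53)]
185 [('in', 0.22), ('out', 0.54)]
d2
150 [('in', -0.4), ('out', 0.07)]
155 [('in', -0.41), ('out', 0.07)]
160 [('in', -0.41), ('out', 0.07)]
165 [('in', -0.4), ('out', -0.04)]
170 [('in', -0.38), ('out', -0.07)]
178 [('in', -0.37), ('out', -0.1), ('in', 0.46), ('out', 0.5)]
185 [('in', -0.38), ('out', -0.1), ('in', 0.44), ('out', 0.5)]
d3
150 [('in', -0.3), ('out', 0.05)]
155 [('in', -0.33), ('out', 0.06)]
160 [('in', -0.34), ('out', 0.06)]
165 [('in', -0.35), ('out', 0.06)]
170 [('in', -0.34), ('out', 0.05)]
178 [('in', -0.32), ('out', 0.02)]
185 [('in', -0.32), ('out', -0.06)]
```

The roll is about 0.55 and needs another −0.175 rad, roughly 8.5 mm of lowering with a light grip. Returning to the stone.

Request:
servo_tool(
  moves=[
    {"tx": 0, "ty": 0, "tz": 0, "twist": 0.09, "hand": 0},
    {"tx": 0, "ty": 0, "tz": 0, "twist": 0.18, "hand": 0},
    {"tx": 0, "ty": 0, "tz": 0, "twist": 0.27, "hand": 0},
    {"tx": 0, "ty": 0, "tz": 0, "twist": 0.36, "hand": 0},
    {"tx": 0, "ty": 0, "tz": 0, "twist": 0.45, "hand": 0},
  ],
)

```text
time_s: 21.67
tool_pos: [0.5238, -0.227, 0.2884]
ee_rot: [-3.08, -0.618, 0.0]
wrist_force: [-0.1, 0.7, -4.3]
finger_gap: 0.0311
grasp_force: 50.1
```

Request:
servo_tool(
  moves=[
    {"tx": 0, "ty": 0, "tz": 0.005, "twist": 0.1, "hand": 0},
    {"tx": 0, "ty": 0, "tz": 0.015, "twist": 0.2, "hand": 0},
    {"tx": 0, "ty": 0, "tz": 0.025, "twist": 0.3, "hand": 0},
    {"tx": 0, "ty": 0, "tz": 0.035, "twist": 0.4, "hand": 0},
    {"tx": 0, "ty": 0, "tz": 0.04, "twist": 0.4, "hand": 0},
  ],
)

```text
time_s: 22.08
tool_pos: [0.5235, -0.2268, 0.2473]
ee_rot: [-3.14, 0.002, 0.003]
wrist_force: [0.0, -0.2, -3.7]
finger_gap: 0.0313
grasp_force: 50.1
```

Request:
servo_tool(
  moves=[
    {"tx": 0, "ty": 0, "tz": 0.003, "twist": 0, "hand": 0},
    {"tx": 0, "ty": 0, "tz": 0.006, "twist": 0, "hand": 0},
    {"tx": 0, "ty": 0, "tz": 0.008, "twist": 0, "hand": 0},
    {"tx": 0, "ty": 0, "tz": 0.009, "twist": 0, "hand": 0},
    {"tx": 0, "ty": 0, "tz": 0.009, "twist": 0, "hand": 0},
  ],
)

```text
time_s: 22.5
tool_pos: [0.5236, -0.2268, 0.2401]
ee_rot: [-3.141, -0.002, 0.001]
wrist_force: [-3.5, 1.7, 3.3]
finger_gap: 0.0309
grasp_force: 50.0
```

Request:
servo_tool(
  squeeze=20,
  moves=[
    {"tx": 0, "ty": 0, "tz": 0, "twist": 0, "hand": 37},
    {"tx": 0, "ty": 0, "tz": 0, "twist": 0, "hand": 37.8},
    {"tx": 0, "ty": 0, "tz": 0, "twist": 0, "hand": 37.8},
  ],
)

```text
time_s: 22.75
tool_pos: [0.5237, -0.2269, 0.2398]
ee_rot: [-3.142, -0.001, 0.0]
wrist_force: [-3.7, 2.2, 2.9]
finger_gap: 0.0328
grasp_force: 22.0
```

Request:
servo_tool(
  moves=[
    {"tx": 0, "ty": 0, "tz": 0.001, "twist": 0, "hand": 37.8},
    {"tx": 0, "ty": 0, "tz": 0.002, "twist": 0, "hand": 37.8},
    {"tx": 0, "ty": 0, "tz": 0.003, "twist": 0, "hand": 37.8},
  ],
)

```text
time_s: 23.0
tool_pos: [0.5238, -0.2268, 0.2365]
ee_rot: [-3.141, -0.001, 0.0]
wrist_force: [-4.0, 3.3, 3.0]
finger_gap: 0.0321
grasp_force: 20.1
```

Request:
servo_tool(
  moves=[
    {"tx": 0, "ty": 0, "tz": 0.001, "twist": 0, "hand": 38},
    {"tx": 0, "ty": 0, "tz": 0.002, "twist": 0, "hand": 38},
    {"tx": 0, "ty": 0, "tz": 0.003, "twist": 0, "hand": 38},
  ],
)

```text
time_s: 23.25
tool_pos: [0.5243, -0.227, 0.2331]
ee_rot: [3.141, 0.001, 0.001]
wrist_force: [-1.0, 3.5, -0.2]
finger_gap: 0.0325
grasp_force: 10.3
```

Request:
servo_tool(
  moves=[
    {"tx": 0, "ty": 0, "tz": 0.001, "twist": 0, "hand": 38},
    {"tx": 0, "ty": 0, "tz": 0.002, "twist": 0, "hand": 38},
    {"tx": 0, "ty": 0, "tz": 0.003, "twist": 0, "hand": 38},
  ],
)

```text
time_s: 23.5
tool_pos: [0.5247, -0.2277, 0.2304]
ee_rot: [3.14, 0.001, 0.004]
wrist_force: [1.1, -0.5, -0.9]
finger_gap: 0.0321
grasp_force: 0.0
```

```bash
python3 - <<'E'
from h import *
s=state();print(s["time_s"],s["tool_pos"],s["wrist_force"],s["ft_torque"],s["grasp_force"],s["finger_gap"])
r,yaw=dialview(.45,4);cv2.imwrite("pics/e3.png",r[:,:,::-1])
for n in("e1","e3"):
    print(n);measure(cv2.cvtColor(cv2.imread(f"pics/{n}.png"),cv2.COLOR_BGR2RGB))
E
```

```text
23.5 [ 0.52471727 -0.22773313  0.23040179] [ 1.06654888 -0.51324762 -0.89062425] [0.01534118 0.01535248 0.06369746] 0.0 0.03212025802229503
e1
pivot (296, 250) 0.7
mark [(145, 0.171, 47), (150, 0.166, 49), (155, 0.137, 52), (160, 0.039, 52), (170, -0.034, 42), (180, -0.01, 35)]
110 [83, 83, 82, 82, 83, 85, 88, 88, 85, 76, 63, 52, 44, 41, 46, 58, 67, 74, 76, 75, 74]
150 [81, 79, 76, 75, 74, 76, 77, 76, 72, 67, 64, 62, 58, 52, 51, 58, 70, 81, 85, 84, 82]
160 [80, 78, 74, 68, 62, 58, 60, 60, 62, 62, 58, 53, 52, 53, 55, 62, 72, 82, 86, 84, 82]
170 [79, 81, 78, 71, 62, 53, 45, 42, 45, 51, 52, 48, 43, 44, 54, 67, 76, 83, 88, 85, 82]
e3
pivot (85, 382) 0.47
mark [(145, 0.308, 77), (150, 0.326, 77), (155, 0.342, 78), (160, 0.356, 79), (170, 0.379, 80), (180, 0.284, 0)]
110 [150, 148, 146, 142, 136, 127, 113, 102, 91, 84, 80, 79, 80, 82, 82, 83, 83, 83, 83, 82, 82]
150 [142, 142, 142, 141, 141, 141, 141, 142, 143, 145, 145, 140, 129, 111, 97, 83, 78, 80, 83, 83, 83]
160 [142, 142, 142, 142, 142, 142, 142, 141, 141, 142, 143, 144, 142, 133, 115, 98, 83, 79, 81, 83, 83]
170 [142, 142, 142, 142, 142, 142, 142, 142, 142, 142, 143, 144, 144, 142, 134, 112, 92, 81, 80, 82, 83]
```

The grip lost the handle, so the cleaver has probably dropped flat onto the stone. Locating it.

```bash
python3 - <<'E'
from h import *
a=get_image("scene");b=get_image("top")
for im in(a,b):
    for n in ["gauge","blade_tip","cleaver_grip","salt_jar","bowl"]: find(n,im,2)
# dial centre estimate vs flat hypothesis via d1 match
s=state();p=s["tool_pos"]
d=cv2.cvtColor(cv2.imread("pics/d1.png"),cv2.COLOR_BGR2RGB)
for z in(.051,):
  for gy in(-.24,-.232,-.224,-.216):
    r=rectify(a,np.array([.5175+.133,gy-.015,z+.0015+.057]),0.,S=5)
    try: print(gy,roll(d,r))
    except Exception as e: print(gy,"fail")
hsv=cv2.cvtColor(b["color"],cv2.COLOR_RGB2HSV);m=(hsv[:,:,2]<70)
cs=np.argwhere(m[150:200,300:372]);
# blade (grey steel) over the orange stone: rows/cols where not orange inside stone
o=((hsv[:,:,1]>110)&(hsv[:,:,0]<15))
row=int(round(proj(b,[.63,-.27,.053])[1]));
for X in(.58,.60,.62,.635):
    L="".join("o" if o[int(round(proj(b,[X,y,.053])[1])),int(round(proj(b,[X,y,.053])[0]))] else ("#" if m[int(round(proj(b,[X,y,.053])[1])),int(round(proj(b,[X,y,.053])[0]))] else "-") for y in np.arange(-.38,-.165,.004));print(X,L)
# steel tip beyond the stone
for X in(.66,.68,.70,.71,.72):
    q=[b["color"][int(round(v[1])),int(round(v[0]))].tolist() for v in(proj(b,[X,y,.053]) for y in np.arange(-.30,-.17,.01))];print(X,[sum(k)//3 for k in q],)
E
```

```text
gauge 0.82 [ 0.63  -0.228  0.126]
gauge 0.51 [ 0.316 -0.245  0.056]
blade_tip 0.9 [ 0.629 -0.23   0.082]
cleaver_grip 0.95 [ 0.629 -0.221  0.079]
salt_jar 0.64 [ 0.315 -0.248  0.055]
salt_jar 0.46 [ 0.631 -0.224  0.084]
bowl 0.76 [ 0.313 -0.404  0.036]
bowl 0.27 [0.689 0.021 0.013]
gauge 0.51 [ 0.618 -0.233  0.159]
blade_tip 0.87 [ 0.659 -0.233  0.074]
cleaver_grip 0.56 [ 0.664 -0.233  0.075]
salt_jar 0.62 [ 0.288 -0.275  0.082]
bowl 0.84 [ 0.359 -0.409  0.02 ]
-0.24 fail
-0.232 fail
-0.224 fail
-0.216 fail
0.58 #ooooooooooooo######----------------##########oooooo##
0.6 #oooooooooooooooooooo######------#######-##--ooooooo##
0.62 #ooooooooooooooooooooooo###############-------oooooo##
0.635 #ooooooooooooooooooooo######################--oooooo##
0.66 [161, 161, 139, 128, 121, 122, 122, 124, 121, 122, 117, 161, 161]
0.68 [161, 161, 144, 128, 122, 123, 122, 125, 122, 122, 131, 161, 161]
0.7 [161, 161, 148, 133, 123, 123, 122, 126, 133, 47, 107, 164, 163]
0.71 [160, 161, 146, 131, 120, 121, 122, 126, 122, 140, 159, 159, 182]
0.72 [161, 161, 161, 161, 162, 161, 161, 160, 176, 172, 171, 171, 171]
```

The blade is flat in roll but pitched nose-up, with the handle's rear end down on the counter. I'll regrasp further back, which keeps clear of the tilted gauge, then lift gently so the blade levels on the stone.

Request:
servo_tool(
  squeeze=20,
  moves=[
    {"tx": 0, "ty": 0, "tz": -0.015, "twist": 0, "hand": 80},
    {"tx": -0.02, "ty": -0.005, "tz": -0.02, "twist": 0, "hand": 100},
    {"tx": -0.045, "ty": -0.01, "tz": -0.015, "twist": 0, "hand": 100},
    {"tx": -0.045, "ty": -0.01, "tz": 0.01, "twist": 0, "hand": 100},
    {"tx": -0.045, "ty": -0.01, "tz": 0.025, "twist": 0, "hand": 100},
  ],
)

```text
time_s: 24.72
tool_pos: [0.4776, -0.2165, 0.2051]
ee_rot: [-3.141, 0.0, 0.001]
wrist_force: [1.2, -0.0, 0.4]
finger_gap: 0.0852
grasp_force: 0.0
```

```bash
python3 - <<'E'
from h import *
s=state();print(s["time_s"],s["tool_pos"],s["wrist_force"],s["finger_gap"])
b=get_image("top");w=get_image("wrist")
save(w,"w5");g=cv2.cvtColor(w["color"],cv2.COLOR_RGB2GRAY)
for row in range(60,300,20): print(row,g[row,150:372:6].tolist())
find("cleaver_grip",w,2);find("gauge",w,1)
E
```

```text
24.7167 [ 0.47758025 -0.21652673  0.20508984] [ 1.20327528 -0.02624926  0.41073261] 0.08517391540773092
60 [4, 12, 8, 14, 15, 101, 98, 100, 101, 102, 98, 115, 122, 117, 120, 117, 117, 120, 114, 119, 113, 115, 122, 119, 113, 118, 117, 120, 116, 122, 116, 118, 117, 115, 119, 114, 115]
80 [166, 168, 168, 169, 166, 168, 168, 168, 170, 166, 168, 170, 161, 165, 169, 167, 171, 170, 169, 116, 118, 119, 120, 121, 118, 121, 155, 168, 169, 166, 166, 169, 166, 168, 167, 167, 169]
100 [168, 168, 170, 170, 170, 168, 170, 172, 171, 169, 171, 169, 168, 168, 168, 170, 172, 170, 168, 114, 116, 121, 120, 119, 122, 120, 171, 172, 170, 169, 168, 171, 167, 168, 169, 168, 167]
120 [170, 169, 167, 170, 171, 171, 169, 167, 171, 171, 170, 173, 171, 167, 170, 170, 170, 171, 21, 35, 103, 103, 85, 81, 79, 63, 3, 167, 173, 168, 170, 171, 172, 170, 170, 170, 171]
140 [170, 171, 169, 172, 172, 170, 171, 171, 172, 174, 170, 169, 172, 170, 170, 173, 171, 9, 20, 21, 26, 15, 27, 17, 21, 23, 18, 12, 158, 173, 171, 171, 168, 174, 171, 169, 170]
160 [173, 171, 173, 171, 171, 171, 173, 170, 170, 168, 171, 171, 172, 172, 17
[... 493 characters left out ...]
, 173, 171, 171, 171, 172, 173, 171, 172, 172, 170, 171, 22, 21, 21, 18, 26, 23, 17, 22, 22, 12, 40, 171, 170, 170, 171, 171, 170, 169, 170, 170]
240 [171, 172, 171, 171, 171, 171, 173, 171, 172, 170, 172, 172, 170, 170, 172, 170, 171, 51, 23, 23, 22, 20, 23, 21, 15, 25, 12, 159, 173, 173, 170, 174, 167, 172, 171, 171, 169]
260 [41, 12, 0, 6, 167, 169, 172, 172, 171, 171, 169, 170, 169, 170, 173, 170, 170, 91, 20, 11, 16, 21, 38, 17, 18, 17, 9, 174, 171, 169, 167, 171, 66, 15, 16, 1, 52]
280 [3, 6, 11, 5, 169, 167, 170, 169, 169, 169, 170, 171, 171, 170, 171, 172, 171, 151, 12, 22, 22, 12, 22, 21, 16, 20, 8, 170, 167, 171, 167, 170, 50, 16, 11, 14, 6]
cleaver_grip 0.88 [ 0.565 -0.225  0.058]
```

```bash
python3 - <<'E'
from h import *
import glob
w=get_image("wrist");g=cv2.cvtColor(w["color"],cv2.COLOR_RGB2GRAY).astype(float);o=-w["R"].T@w["t"]
P=[]
for row in range(136,345,8):
    v=g[row,225:345];i=np.nonzero(v<95)[0]
    k=60
    if not(v[k]<95 or v[k+5]<95 or v[k-6]<95): print(row,"none");continue
    l=k
    while l>1 and (v[l-1]<95 or v[l-2]<95): l-=1
    r=k
    while r<117 and (v[r+1]<95 or v[r+2]<95): r+=1
    L=l-1+(v[l-1]-95)/(v[l-1]-v[l]+1e-9);Rr=r+(95-v[r])/(v[r+1]-v[r]+1e-9)
    wd=Rr-L;c=225+(L+Rr)/2;D=w["fx"]*.028/wd
    X=w["R"].T@(np.array([(c-w["cx"])/w["fx"]*D,(row-w["cy"])/w["fy"]*D,D])-w["t"]);print(row,round(L+225,1),round(Rr+225,1),X.round(3))
E
```

```text
136 246.3 313.7 [ 0.54  -0.228  0.052]
144 245.5 314.4 [ 0.538 -0.227  0.055]
152 245.8 314.1 [ 0.534 -0.227  0.055]
160 246.0 313.7 [ 0.531 -0.228  0.055]
168 246.3 313.3 [ 0.528 -0.228  0.055]
176 none
184 298.5 312.7 [ 0.404 -0.316 -0.383]
192 247.2 312.3 [ 0.517 -0.228  0.054]
200 247.5 312.0 [ 0.513 -0.228  0.054]
208 247.8 311.5 [ 0.509 -0.228  0.054]
216 248.0 311.3 [ 0.506 -0.228  0.054]
224 248.3 311.0 [ 0.502 -0.228  0.054]
232 248.7 310.4 [ 0.498 -0.228  0.053]
240 248.9 310.3 [ 0.494 -0.228  0.053]
248 249.1 309.8 [ 0.49  -0.228  0.053]
256 296.5 279.3 [ 0.787 -0.165  0.598]
264 286.1 309.3 [ 0.37  -0.268 -0.138]
272 250.0 308.7 [ 0.476 -0.229  0.052]
280 250.3 308.4 [ 0.472 -0.229  0.052]
288 250.7 308.3 [ 0.468 -0.229  0.052]
296 250.9 307.7 [ 0.463 -0.229  0.051]
304 251.2 307.4 [ 0.458 -0.229  0.051]
312 251.5 307.2 [ 0.453 -0.229  0.051]
320 251.8 306.7 [ 0.448 -0.23   0.05 ]
328 272.5 297.5 [ 0.314 -0.25  -0.095]
336 207.4 309.5 [ 0.492 -0.218  0.109]
344 211.7 323.3 [ 0.495 -0.22   0.115]
```

The handle is nearly level (top z ≈ 0.053, pitch ≈ 0.05, y = −0.2285) and the cleaver is still on the stone. I'll regrip it directly and repeat the roll at the stone's end with a finer opening.

Request:
servo_tool(
  moves=[
    {"tx": 0.01, "ty": 0.012, "tz": -0.001, "twist": 0, "hand": 80},
    {"tx": 0.03, "ty": 0.012, "tz": -0.001, "twist": 0, "hand": 60},
    {"tx": 0.044, "ty": 0.012, "tz": -0.001, "twist": 0, "hand": 45},
    {"tx": 0.044, "ty": 0.012, "tz": -0.001, "twist": 0, "hand": 40},
  ],
)

```text
time_s: 25.3
tool_pos: [0.526, -0.23, 0.2081]
ee_rot: [3.137, 0.003, 0.01]
wrist_force: [-0.1, -1.6, 0.3]
finger_gap: 0.0392
grasp_force: 0.0
```

Request:
servo_tool(
  squeeze=80,
  moves=[
    {"tx": 0, "ty": 0, "tz": 0, "twist": 0, "hand": 10},
    {"tx": 0, "ty": 0, "tz": 0, "twist": 0, "hand": 0},
    {"tx": 0, "ty": 0, "tz": 0, "twist": 0, "hand": 0},
    {"tx": 0, "ty": 0, "tz": 0, "twist": 0, "hand": 0},
  ],
)

```text
time_s: 25.63
tool_pos: [0.5232, -0.2291, 0.2074]
ee_rot: [3.141, -0.0, 0.005]
wrist_force: [3.5, 0.6, 4.7]
finger_gap: 0.0267
grasp_force: 79.2
```

Request:
servo_tool(
  moves=[
    {"tx": 0, "ty": 0, "tz": -0.01, "twist": 0, "hand": 0},
    {"tx": 0, "ty": 0, "tz": -0.025, "twist": 0, "hand": 0},
    {"tx": 0.005, "ty": 0.03, "tz": -0.027, "twist": 0, "hand": 0},
    {"tx": 0.01, "ty": 0.06, "tz": -0.027, "twist": 0, "hand": 0},
    {"tx": 0.018, "ty": 0.095, "tz": -0.027, "twist": 0, "hand": 0},
  ],
)

```text
time_s: 26.05
tool_pos: [0.5388, -0.3226, 0.2324]
ee_rot: [-3.136, -0.005, 0.013]
wrist_force: [0.4, 0.2, -4.2]
finger_gap: 0.0264
grasp_force: 78.7
```

```bash
python3 - <<'E'
from h import *
s=state();print(s["time_s"],s["wrist_force"],s["ft_torque"],s["grasp_force"],s["finger_gap"]);plan([.540,-.390,.215],0.)
E
```

```text
26.05 [ 0.40544998  0.19962171 -4.17189244] [0.01123894 0.21229722 0.024136  ] 78.68951457669027 0.026354351319001483
tx 0.0010 ty 0.0674 tz 0.0174 twist 0.0032
from [ 0.5388 -0.3226  0.2324] yaw 0.0032
```

Request:
servo_tool(
  moves=[
    {"tx": 0.001, "ty": 0.03, "tz": 0, "twist": 0.003, "hand": 0},
    {"tx": 0.001, "ty": 0.0674, "tz": 0.004, "twist": 0.003, "hand": 0},
    {"tx": 0.001, "ty": 0.0674, "tz": 0.012, "twist": 0.003, "hand": 0},
    {"tx": 0.001, "ty": 0.0674, "tz": 0.017, "twist": 0.003, "hand": 0},
    {"tx": 0.001, "ty": 0.0674, "tz": 0.018, "twist": 0.003, "hand": 0},
  ],
)

```text
time_s: 26.47
tool_pos: [0.5396, -0.3902, 0.2125]
ee_rot: [-3.135, 0.005, 0.012]
wrist_force: [0.2, 0.6, -4.7]
finger_gap: 0.0268
grasp_force: 80.2
```

Request:
servo_tool(
  moves=[
    {"tx": 0, "ty": 0, "tz": 0.001, "twist": 0, "hand": 0},
    {"tx": 0, "ty": 0, "tz": 0.001, "twist": 0, "hand": 0},
  ],
)

```text
time_s: 26.63
tool_pos: [0.5414, -0.3897, 0.2135]
ee_rot: [-3.139, 0.002, 0.005]
wrist_force: [-0.2, -0.2, -4.0]
finger_gap: 0.0265
grasp_force: 80.2
```

Request:
servo_tool(
  moves=[
    {"tx": 0, "ty": 0, "tz": 0.001, "twist": 0, "hand": 0},
    {"tx": 0, "ty": 0, "tz": 0.001, "twist": 0, "hand": 0},
  ],
)

```text
time_s: 26.8
tool_pos: [0.5422, -0.3905, 0.2136]
ee_rot: [-3.141, 0.002, 0.001]
wrist_force: [-0.4, 0.2, -4.2]
finger_gap: 0.0267
grasp_force: 80.2
```

Request:
servo_tool(
  moves=[
    {"tx": 0, "ty": 0, "tz": 0.001, "twist": 0, "hand": 0},
    {"tx": 0, "ty": 0, "tz": 0.001, "twist": 0, "hand": 0},
  ],
)

```text
time_s: 26.97
tool_pos: [0.5421, -0.391, 0.2126]
ee_rot: [3.141, -0.003, 0.0]
wrist_force: [-1.5, -0.2, -4.5]
finger_gap: 0.0265
grasp_force: 80.2
```

Request:
servo_tool(
  moves=[
    {"tx": 0, "ty": 0, "tz": 0.001, "twist": 0, "hand": 0},
    {"tx": 0, "ty": 0, "tz": 0.001, "twist": 0, "hand": 0},
  ],
)

```text
time_s: 27.13
tool_pos: [0.542, -0.3913, 0.2114]
ee_rot: [-3.142, 0.004, 0.0]
wrist_force: [-0.1, 0.5, -4.0]
finger_gap: 0.0267
grasp_force: 80.2
```

Request:
servo_tool(
  moves=[
    {"tx": 0, "ty": 0, "tz": 0.001, "twist": 0, "hand": 0},
    {"tx": 0, "ty": 0, "tz": 0.001, "twist": 0, "hand": 0},
  ],
)

```text
time_s: 27.3
tool_pos: [0.542, -0.3915, 0.2105]
ee_rot: [3.141, -0.004, 0.0]
wrist_force: [0.4, 0.7, -2.6]
finger_gap: 0.0269
grasp_force: 80.5
```

Request:
servo_tool(
  squeeze=20,
  moves=[
    {"tx": 0, "ty": 0, "tz": 0.001, "twist": 0, "hand": 33},
    {"tx": 0, "ty": 0, "tz": 0.001, "twist": 0, "hand": 34},
    {"tx": 0, "ty": 0, "tz": 0.001, "twist": 0, "hand": 36},
    {"tx": 0, "ty": 0, "tz": 0.001, "twist": 0, "hand": 37.5},
    {"tx": 0, "ty": 0, "tz": 0.001, "twist": 0, "hand": 38.6},
  ],
)

```text
time_s: 27.72
tool_pos: [0.5423, -0.3917, 0.21]
ee_rot: [3.14, -0.004, 0.002]
wrist_force: [0.0, -0.3, 0.5]
finger_gap: 0.0331
grasp_force: 6.4
```

Request:
servo_tool(
  moves=[
    {"tx": 0, "ty": 0, "tz": 0, "twist": 0, "hand": 38.6},
    {"tx": 0, "ty": 0, "tz": 0, "twist": 0, "hand": 38.6},
  ],
)

```text
time_s: 27.88
tool_pos: [0.5423, -0.3918, 0.2098]
ee_rot: [3.14, -0.004, 0.002]
wrist_force: [1.0, -2.0, 0.7]
finger_gap: 0.0331
grasp_force: 6.3
```

```bash
python3 - <<'E'
from h import *
s=state();print(s["time_s"],s["tool_pos"],s["wrist_force"],s["ft_torque"],s["grasp_force"],s["finger_gap"])
r0=cv2.cvtColor(cv2.imread("pics/ref.png"),cv2.COLOR_BGR2RGB)
print(roll(r0,shot(2,np.array([0,-.02,-.01]))))
E
```

```text
27.8833 [ 0.54229462 -0.39183227  0.20979173] [ 0.95430389 -1.99115889  0.70750965] [ 0.1136454  -0.04244102  0.00465616] 6.285070460289717 0.03305512483496429
(0.363, array([40.7, -4.4]), 0.739)
```

Request:
servo_tool(
  squeeze=50,
  moves=[
    {"tx": 0, "ty": 0, "tz": 0, "twist": 0, "hand": 30},
    {"tx": 0, "ty": 0, "tz": 0, "twist": 0, "hand": 0},
    {"tx": 0, "ty": 0, "tz": 0, "twist": 0, "hand": 0},
    {"tx": 0, "ty": 0, "tz": -0.015, "twist": 0, "hand": 0},
    {"tx": 0, "ty": 0, "tz": -0.045, "twist": -0.05, "hand": 0},
  ],
)

```text
time_s: 28.4
tool_pos: [0.5397, -0.3894, 0.249]
ee_rot: [-3.13, -0.076, 0.017]
wrist_force: [-0.8, -0.5, -5.4]
finger_gap: 0.0309
grasp_force: 49.8
```

Request:
servo_tool(
  moves=[
    {"tx": 0, "ty": 0, "tz": -0.02, "twist": -0.1, "hand": 0},
    {"tx": 0, "ty": 0, "tz": -0.035, "twist": -0.2, "hand": 0},
    {"tx": 0, "ty": 0, "tz": -0.035, "twist": -0.3, "hand": 0},
    {"tx": 0, "ty": 0, "tz": -0.035, "twist": -0.4, "hand": 0},
    {"tx": 0, "ty": 0, "tz": -0.035, "twist": -0.5, "hand": 0},
  ],
)

```text
time_s: 28.82
tool_pos: [0.5411, -0.3905, 0.288]
ee_rot: [-3.019, -0.857, 0.004]
wrist_force: [-0.0, -0.0, -4.1]
finger_gap: 0.0308
grasp_force: 49.8
```

Request:
servo_tool(
  moves=[
    {"tx": 0, "ty": 0, "tz": 0, "twist": -0.1, "hand": 0},
    {"tx": 0, "ty": 0, "tz": 0, "twist": -0.2, "hand": 0},
    {"tx": 0, "ty": 0, "tz": 0, "twist": -0.3, "hand": 0},
    {"tx": 0, "ty": 0, "tz": 0, "twist": -0.3, "hand": 0},
    {"tx": 0, "ty": 0, "tz": 0, "twist": -0.3, "hand": 0},
  ],
)

```text
time_s: 29.23
tool_pos: [0.5414, -0.3908, 0.2878]
ee_rot: [-2.862, -1.287, 0.003]
wrist_force: [0.5, 0.4, -6.1]
finger_gap: 0.0305
grasp_force: 49.8
```

Request:
servo_tool(
  moves=[
    {"tx": 0, "ty": 0, "tz": 0, "twist": 0, "hand": 0},
    {"tx": 0, "ty": 0, "tz": 0, "twist": 0, "hand": 0},
    {"tx": 0, "ty": 0, "tz": 0, "twist": 0, "hand": 0},
    {"tx": 0, "ty": 0, "tz": 0, "twist": 0, "hand": 0},
  ],
)

```text
time_s: 29.57
tool_pos: [0.5419, -0.3914, 0.2893]
ee_rot: [-2.864, -1.291, 0.0]
wrist_force: [-0.4, 0.4, -4.6]
finger_gap: 0.0306
grasp_force: 49.8
```

```bash
python3 - <<'E'
from h import *
s=state();print(s["time_s"],s["tool_pos"],s["wrist_force"],s["grasp_force"],s["finger_gap"])
r,yaw=dialview(.4,4);cv2.imwrite("pics/d4.png",r[:,:,::-1]);print(yaw)
g=cv2.GaussianBlur(cv2.cvtColor(r,cv2.COLOR_RGB2GRAY),(0,0),2)
T=cv2.GaussianBlur(cv2.cvtColor(cv2.imread("pics/d2.png"),cv2.COLOR_BGR2GRAY),(0,0),2)[310:460,200:305]
_,k,_,l=cv2.minMaxLoc(cv2.matchTemplate(g,T,cv2.TM_CCOEFF_NORMED));c=(l[0]+48,l[1]+63);print("pivot",c,round(k,2))
edges(r,c)
E
```

```text
29.5667 [ 0.54193688 -0.39138519  0.28932889] [-0.44002615  0.4390448  -4.55937708] 49.80657622218132 0.0306423778421483
0.8470607798003874
pivot (276, 327) 0.97
150 [('in', -0.18), ('out', 0.11)]
155 [('in', -0.21), ('out', 0.14)]
160 [('in', -0.22), ('out', 0.14)]
165 [('in', -0.24), ('out', 0.13)]
170 [('in', -0.24), ('out', 0.12)]
178 [('in', -0.42), ('out', -0.35), ('in', -0.24), ('out', 0.11)]
185 [('in', -0.42), ('out', -0.33), ('in', -0.23), ('out', 0.15)]
```

The roll is about 0.432, so it only needs −0.057 rad. I'll return to the stone's middle and press lightly.

```bash
python3 -c "
from h import *
plan([.525,-.226,.25],0.,2)"
```

```text
tx 0.0564 ty -0.0611 tz 0.0197 twist 0.4237
tx 0.0263 ty -0.0789 tz 0.0197 twist 0.4237
from [ 0.542  -0.3914  0.2895] yaw 0.8474
```

Request:
servo_tool(
  moves=[
    {"tx": 0.014, "ty": -0.015, "tz": 0, "twist": 0.1, "hand": 0},
    {"tx": 0.028, "ty": -0.03, "tz": 0, "twist": 0.2, "hand": 0},
    {"tx": 0.042, "ty": -0.045, "tz": 0, "twist": 0.31, "hand": 0},
    {"tx": 0.0564, "ty": -0.0611, "tz": 0, "twist": 0.4237, "hand": 0},
  ],
)

```text
time_s: 30.1
tool_pos: [0.5334, -0.3081, 0.2895]
ee_rot: [3.073, 0.651, 0.001]
wrist_force: [0.2, 0.1, -5.1]
finger_gap: 0.0307
grasp_force: 49.9
```

Request:
servo_tool(
  moves=[
    {"tx": 0.006, "ty": -0.02, "tz": 0.005, "twist": 0.1, "hand": 0},
    {"tx": 0.013, "ty": -0.04, "tz": 0.012, "twist": 0.2, "hand": 0},
    {"tx": 0.02, "ty": -0.06, "tz": 0.022, "twist": 0.31, "hand": 0},
    {"tx": 0.0263, "ty": -0.0789, "tz": 0.033, "twist": 0.4237, "hand": 0},
    {"tx": 0.0263, "ty": -0.0789, "tz": 0.04, "twist": 0.4237, "hand": 0},
  ],
)

```text
time_s: 30.52
tool_pos: [0.5235, -0.2218, 0.2485]
ee_rot: [-3.136, 0.002, 0.008]
wrist_force: [-1.8, 0.6, -5.1]
finger_gap: 0.0304
grasp_force: 50.1
```

Request:
servo_tool(
  moves=[
    {"tx": 0, "ty": 0, "tz": 0.003, "twist": 0, "hand": 0},
    {"tx": 0, "ty": 0, "tz": 0.006, "twist": 0, "hand": 0},
    {"tx": 0, "ty": 0, "tz": 0.008, "twist": 0, "hand": 0},
    {"tx": 0, "ty": 0, "tz": 0.008, "twist": 0, "hand": 0},
  ],
)

```text
time_s: 30.85
tool_pos: [0.5254, -0.227, 0.2414]
ee_rot: [3.141, -0.001, 0.001]
wrist_force: [-0.3, -0.2, -4.8]
finger_gap: 0.0307
grasp_force: 50.1
```

```bash
python3 - <<'E'
from h import *
s=state();print(s["time_s"],s["wrist_force"],s["ft_torque"],s["grasp_force"],s["finger_gap"]);plan([.525,-.226,.2306],0.)
E
```

```text
30.85 [-0.29258385 -0.23327043 -4.78256963] [0.08899459 0.27501391 0.02309666] 50.13375923037529 0.03066559766661654
tx -0.0004 ty -0.0010 tz 0.0108 twist -0.0005
from [ 0.5254 -0.227   0.2414] yaw -0.0005
```

Request:
servo_tool(
  moves=[
    {"tx": 0, "ty": 0, "tz": 0.001, "twist": 0, "hand": 0},
    {"tx": 0, "ty": 0, "tz": 0.0025, "twist": 0, "hand": 0},
    {"tx": 0, "ty": 0, "tz": 0.0025, "twist": 0, "hand": 0},
  ],
)

```text
time_s: 31.1
tool_pos: [0.5251, -0.2265, 0.239]
ee_rot: [3.141, -0.001, 0.001]
wrist_force: [-0.2, -0.8, -4.4]
finger_gap: 0.0306
grasp_force: 50.0
```

Request:
servo_tool(
  moves=[
    {"tx": 0, "ty": 0, "tz": 0.001, "twist": 0, "hand": 0},
    {"tx": 0, "ty": 0, "tz": 0.002, "twist": 0, "hand": 0},
    {"tx": 0, "ty": 0, "tz": 0.002, "twist": 0, "hand": 0},
  ],
)

```text
time_s: 31.35
tool_pos: [0.5251, -0.2262, 0.237]
ee_rot: [3.141, -0.0, 0.001]
wrist_force: [-1.0, 0.1, -3.6]
finger_gap: 0.0306
grasp_force: 49.8
```

Request:
servo_tool(
  moves=[
    {"tx": 0, "ty": 0, "tz": 0.001, "twist": 0, "hand": 0},
    {"tx": 0, "ty": 0, "tz": 0.0015, "twist": 0, "hand": 0},
    {"tx": 0, "ty": 0, "tz": 0.0015, "twist": 0, "hand": 0},
  ],
)

```text
time_s: 31.6
tool_pos: [0.5251, -0.2261, 0.2355]
ee_rot: [3.141, 0.0, 0.001]
wrist_force: [-0.5, -1.2, -2.3]
finger_gap: 0.0307
grasp_force: 49.6
```

Request:
servo_tool(
  moves=[
    {"tx": 0, "ty": 0, "tz": 0.001, "twist": 0, "hand": 0},
    {"tx": 0, "ty": 0, "tz": 0.002, "twist": 0, "hand": 0},
    {"tx": 0, "ty": 0, "tz": 0.002, "twist": 0, "hand": 0},
  ],
)

```text
time_s: 31.85
tool_pos: [0.5249, -0.226, 0.2336]
ee_rot: [3.141, 0.0, -0.0]
wrist_force: [-1.4, -0.9, 1.6]
finger_gap: 0.0305
grasp_force: 49.3
```

Request:
servo_tool(
  moves=[
    {"tx": 0, "ty": 0, "tz": 0.001, "twist": 0, "hand": 0},
    {"tx": 0, "ty": 0, "tz": 0.002, "twist": 0, "hand": 0},
    {"tx": 0, "ty": 0, "tz": 0.002, "twist": 0, "hand": 0},
  ],
)

```text
time_s: 32.1
tool_pos: [0.5247, -0.2259, 0.2318]
ee_rot: [3.142, 0.0, -0.001]
wrist_force: [-5.5, 0.2, 4.8]
finger_gap: 0.0304
grasp_force: 48.9
```

```bash
python3 - <<'E'
from h import *
s=state();print(s["time_s"],s["tool_pos"],s["wrist_force"],s["ft_torque"],s["grasp_force"],s["finger_gap"])
E
```

```text
32.1 [ 0.52468846 -0.22593304  0.23175562] [-5.548201    0.23263259  4.80032128] [-0.47210497  0.5586478  -0.26863062] 48.86416018009186 0.030447784584035457
```

Request:
servo_tool(
  squeeze=20,
  moves=[
    {"tx": 0, "ty": 0, "tz": 0, "twist": 0, "hand": 36.5},
    {"tx": 0, "ty": 0, "tz": 0.001, "twist": 0, "hand": 36.8},
    {"tx": 0, "ty": 0, "tz": 0.002, "twist": 0, "hand": 36.8},
  ],
)

```text
time_s: 32.35
tool_pos: [0.525, -0.2254, 0.2292]
ee_rot: [-3.141, -0.001, 0.0]
wrist_force: [-1.8, 2.6, 2.2]
finger_gap: 0.0312
grasp_force: 21.5
```

```bash
python3 - <<'E'
from h import *
s=state();print(s["time_s"],s["tool_pos"],s["wrist_force"],s["ft_torque"],s["grasp_force"],s["finger_gap"])
E
```

```text
32.35 [ 0.52499414 -0.2254296   0.22924559] [-1.81932259  2.64682586  2.18113458] [0.12312281 0.25280078 0.01855513] 21.476160027086735 0.031227857210072603
```

Request:
servo_tool(
  squeeze=60,
  moves=[
    {"tx": 0, "ty": 0, "tz": 0, "twist": 0, "hand": 20},
    {"tx": 0, "ty": 0, "tz": 0, "twist": 0, "hand": 0},
    {"tx": 0, "ty": 0, "tz": 0, "twist": 0, "hand": 0},
    {"tx": 0, "ty": 0, "tz": -0.015, "twist": 0, "hand": 0},
    {"tx": 0, "ty": 0, "tz": -0.035, "twist": -0.06, "hand": 0},
  ],
)

```text
time_s: 32.77
tool_pos: [0.5244, -0.2257, 0.2622]
ee_rot: [-3.137, -0.096, 0.007]
wrist_force: [-0.2, 0.4, -4.0]
finger_gap: 0.0297
grasp_force: 60.6
```

Request:
servo_tool(
  moves=[
    {"tx": 0, "ty": 0, "tz": -0.015, "twist": -0.1, "hand": 0},
    {"tx": 0, "ty": 0, "tz": -0.025, "twist": -0.2, "hand": 0},
    {"tx": 0, "ty": 0, "tz": -0.025, "twist": -0.3, "hand": 0},
    {"tx": 0, "ty": 0, "tz": -0.025, "twist": -0.4, "hand": 0},
    {"tx": 0, "ty": 0, "tz": -0.025, "twist": -0.5, "hand": 0},
  ],
)

```text
time_s: 33.18
tool_pos: [0.5251, -0.2263, 0.2888]
ee_rot: [3.016, 0.876, 0.0]
wrist_force: [0.2, 0.5, -4.5]
finger_gap: 0.0301
grasp_force: 60.7
```

Request:
servo_tool(
  moves=[
    {"tx": 0, "ty": 0, "tz": 0, "twist": -0.1, "hand": 0},
    {"tx": 0, "ty": 0, "tz": 0, "twist": -0.2, "hand": 0},
    {"tx": 0, "ty": 0, "tz": 0, "twist": -0.29, "hand": 0},
    {"tx": 0, "ty": 0, "tz": 0, "twist": -0.29, "hand": 0},
    {"tx": 0, "ty": 0, "tz": 0, "twist": -0.29, "hand": 0},
  ],
)

```text
time_s: 33.6
tool_pos: [0.5251, -0.2262, 0.2887]
ee_rot: [-2.864, -1.292, 0.001]
wrist_force: [0.4, 0.2, -4.8]
finger_gap: 0.0299
grasp_force: 60.7
```

Request:
servo_tool(
  moves=[
    {"tx": 0, "ty": 0, "tz": 0, "twist": 0, "hand": 0},
    {"tx": 0, "ty": 0, "tz": 0, "twist": 0, "hand": 0},
    {"tx": 0, "ty": 0, "tz": 0, "twist": 0, "hand": 0},
    {"tx": 0, "ty": 0, "tz": 0, "twist": 0, "hand": 0},
  ],
)

```text
time_s: 33.93
tool_pos: [0.525, -0.226, 0.2894]
ee_rot: [2.862, 1.295, 0.0]
wrist_force: [-0.1, -0.8, -4.6]
finger_gap: 0.03
grasp_force: 60.7
```

```bash
python3 - <<'E'
from h import *
s=state();print(s["time_s"],s["tool_pos"],s["wrist_force"],s["grasp_force"],s["finger_gap"])
r,yaw=dialview(.4,4);cv2.imwrite("pics/d5.png",r[:,:,::-1]);print(yaw)
g=cv2.GaussianBlur(cv2.cvtColor(r,cv2.COLOR_RGB2GRAY),(0,0),2)
T=cv2.GaussianBlur(cv2.cvtColor(cv2.imread("pics/d2.png"),cv2.COLOR_BGR2GRAY),(0,0),2)[310:460,200:305]
_,k,_,l=cv2.minMaxLoc(cv2.matchTemplate(g,T,cv2.TM_CCOEFF_NORMED));c=(l[0]+48,l[1]+63);print("pivot",c,round(k,2))
edges(r,c)
d=cv2.cvtColor(cv2.imread("pics/d4.png"),cv2.COLOR_BGR2RGB);print("d4->d5",roll(d,r,-.3,(276,327)))
E
```

```text
33.9333 [ 0.52504324 -0.22600375  0.28938415] [-0.08705861 -0.78459085 -4.58910508] 60.69060266017914 0.029969343854174702
0.8495897952224232
pivot (284, 297) 0.96
150 [('in', -0.13), ('out', 0.12)]
155 [('in', -0.14), ('out', 0.13)]
160 [('in', -0.14), ('out', 0.14)]
165 [('in', -0.14), ('out', 0.15)]
170 [('in', -0.14), ('out', 0.16)]
178 [('in', -0.36), ('out', -0.3), ('in', -0.14), ('out', 0.16)]
185 [('in', -0.37), ('out', -0.29), ('in', -0.15), ('out', 0.17)]
d4->d5 (-0.066, array([  3.7, -27.9]), 0.834)
```

The mark is now within about 0.01 rad of the needle. I'll return and touch down lightly.

Request:
servo_tool(
  moves=[
    {"tx": 0, "ty": 0, "tz": 0, "twist": 0.09, "hand": 0},
    {"tx": 0, "ty": 0, "tz": 0, "twist": 0.18, "hand": 0},
    {"tx": 0, "ty": 0, "tz": 0, "twist": 0.27, "hand": 0},
    {"tx": 0, "ty": 0, "tz": 0, "twist": 0.36, "hand": 0},
    {"tx": 0, "ty": 0, "tz": 0, "twist": 0.45, "hand": 0},
  ],
)

```text
time_s: 34.55
tool_pos: [0.525, -0.2259, 0.2894]
ee_rot: [-3.08, -0.617, 0.0]
wrist_force: [-0.4, -0.0, -4.9]
finger_gap: 0.03
grasp_force: 60.7
```

Request:
servo_tool(
  moves=[
    {"tx": 0, "ty": 0, "tz": 0.005, "twist": 0.1, "hand": 0},
    {"tx": 0, "ty": 0, "tz": 0.015, "twist": 0.2, "hand": 0},
    {"tx": 0, "ty": 0, "tz": 0.027, "twist": 0.3, "hand": 0},
    {"tx": 0, "ty": 0, "tz": 0.04, "twist": 0.4, "hand": 0},
    {"tx": 0, "ty": 0, "tz": 0.05, "twist": 0.4, "hand": 0},
  ],
)

```text
time_s: 34.97
tool_pos: [0.5249, -0.2259, 0.2387]
ee_rot: [-3.141, 0.003, 0.001]
wrist_force: [-0.4, 0.2, -4.4]
finger_gap: 0.0299
grasp_force: 60.6
```

Request:
servo_tool(
  moves=[
    {"tx": 0, "ty": 0, "tz": 0.002, "twist": 0, "hand": 0},
    {"tx": 0, "ty": 0, "tz": 0.004, "twist": 0, "hand": 0},
    {"tx": 0, "ty": 0, "tz": 0.004, "twist": 0, "hand": 0},
    {"tx": 0, "ty": 0, "tz": 0.004, "twist": 0, "hand": 0},
  ],
)

```text
time_s: 35.3
tool_pos: [0.5253, -0.2261, 0.2359]
ee_rot: [3.141, 0.002, 0.001]
wrist_force: [0.2, 0.0, -4.4]
finger_gap: 0.0299
grasp_force: 60.7
```

Request:
servo_tool(
  moves=[
    {"tx": 0, "ty": 0, "tz": 0.001, "twist": 0, "hand": 0},
    {"tx": 0, "ty": 0, "tz": 0.001, "twist": 0, "hand": 0},
  ],
)

```text
time_s: 35.47
tool_pos: [0.5252, -0.226, 0.2349]
ee_rot: [3.141, 0.001, 0.001]
wrist_force: [-0.4, 0.3, -4.6]
finger_gap: 0.0299
grasp_force: 60.7
```

Request:
servo_tool(
  moves=[
    {"tx": 0, "ty": 0, "tz": 0.001, "twist": 0, "hand": 0},
    {"tx": 0, "ty": 0, "tz": 0.002, "twist": 0, "hand": 0},
    {"tx": 0, "ty": 0, "tz": 0.002, "twist": 0, "hand": 0},
  ],
)

```text
time_s: 35.72
tool_pos: [0.5251, -0.2261, 0.2325]
ee_rot: [3.141, 0.0, 0.001]
wrist_force: [-0.1, -1.1, -3.6]
finger_gap: 0.03
grasp_force: 60.5
```

Request:
servo_tool(
  moves=[
    {"tx": 0, "ty": 0, "tz": 0.001, "twist": 0, "hand": 0},
    {"tx": 0, "ty": 0, "tz": 0.001, "twist": 0, "hand": 0},
    {"tx": 0, "ty": 0, "tz": 0.001, "twist": 0, "hand": 0},
  ],
)

```text
time_s: 35.97
tool_pos: [0.5251, -0.2261, 0.2315]
ee_rot: [3.141, 0.0, 0.001]
wrist_force: [-1.2, -0.2, -2.6]
finger_gap: 0.0299
grasp_force: 60.3
```

Request:
servo_tool(
  moves=[
    {"tx": 0, "ty": 0, "tz": 0.001, "twist": 0, "hand": 0},
    {"tx": 0, "ty": 0, "tz": 0.001, "twist": 0, "hand": 0},
    {"tx": 0, "ty": 0, "tz": 0.001, "twist": 0, "hand": 0},
  ],
)

```text
time_s: 36.22
tool_pos: [0.525, -0.2261, 0.2307]
ee_rot: [3.141, 0.0, 0.0]
wrist_force: [-2.1, -0.6, -0.6]
finger_gap: 0.0299
grasp_force: 59.7
```

The edge is resting with about 4 N, and position, angle and grip are all within tolerance. Handing in.

```bash
python3 - <<'E'
from h import *
s=state();print(s["time_s"],s["tool_pos"],s["wrist_force"],s["ft_torque"])
print(sign_off())
E
```

```text
36.2167 [ 0.52502231 -0.22605857  0.23066366] [-2.09637481 -0.55060374 -0.57815671] [-0.21428131  0.26571167 -0.10289387]
the job is handed in; nothing more can be done
None
```

I handed the job in at 36.2 s with the cleaver held by its handle, its edge resting on the whetstone at about 4 N and the pointer about 0.01 rad from the set mark when last read, just before the final touch-down; the cleaver slipped from the grip once on the way and was regrasped, and sign-off returned no verdict.

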